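Clip the abrasive stone into its sprung holder

TASK

Load the loose dark abrasive stone into the bench holder, so that glass edges can be rubbed on it: holding the stone, draw the holder's sprung curved arm back with the stone's side, lower the stone flat onto the rail behind the fixed edge, slide it along until it butts firmly but gently against the end stop, then let go so that the arm clamps it flush against the fixed edge. Do not jam the stone hard against the stop or force the arm to the end of its travel, leave the end stop where it is clamped, and leave the tin, the bottle and the glass nugget alone.

Things in the scene. Friction and masses are not known exactly. Their poses are not given: they have to be found in the camera images.
- stone_c (a point): Centre of the abrasive stone, a plain dark grey bar 26 (x) x 98 (y) x 20 (z) mm, about 0.12 kg (may vary by a third), lying flat and loose on the bench. Its own y axis runs along its length; its two ends are alike. Grip it across its 26 mm width about 12 mm from mid-length towards the end that will meet the end stop, so that the finger clears the roller, with the fingertips about 10 mm above its underside, clear of the lugs.
- stone: The same stone; origin at the centre of its underside, 10 mm under stone_c, same axes.
- holder: Holder fixed to the bench: aluminium plate 98 x 170 x 8 mm. Origin on the bench top under the middle of the stone's seat; y runs along the seat towards the end stop, x from the fixed edge towards the sprung arm. Seated, stone_c is at x = 0, z = 26 mm and y = 0 +- 4 mm, as the end stop has it.
- seat (a point): Middle of the seat, on top of the cork-faced rail that carries the stone, 16 mm above the bench. The rail is 18 mm wide (narrower than the stone, so fingers clear it) and runs from y = -52 to +40 mm in the holder.
- lug_near_stop (a point): One of two steel lugs forming the fixed edge. This point: middle of the upper rim of its face towards the stone (holder x = -13, y = +37 mm, 24 mm above the bench, 8 mm above the rail). Lug 14 mm long in y, 12 mm thick.
- lug_near_pivot (a point): The other lug, 13 mm long in y; the same point on it (holder x = -13, y = -47.5 mm, 24 mm above the bench). The gap between the lugs, y = -41 to +30 mm, leaves room for a finger beside the stone's middle.
- pivot (a point): Top of the arm's pivot post (holder x = +22, y = -75 mm, 46 mm above the bench, cap 16 mm across). From it the bowed steel strip, 14 mm tall, leads to the roller.
- stop_middle (a point): NOT the end stop itself but the middle of its range (holder y = +49 mm, 26 mm up). The end stop, a steel block 26 wide, 10 thick, top 40 mm above the bench, is clamped with its face anywhere from y = +45 to +53 mm; this is not measured: find it by touch. Sliding the stone against roller and rail already takes 1 to 3 N.
- roller (a point): Middle of the upright slick black roller at the free end of the arm, radius 5 mm, 17 to 43 mm above the bench. At rest at x = +9, y = -27 mm in the holder, it bars 9 mm of the 26 mm wide seat: the stone's side must push it towards holder +x while the stone's underside is still above the lugs. On the seated stone it is at x = +18.
- clip (a joint): Angle of the sprung arm (rad): 0 at rest against its inner stop, growing as the roller is drawn back towards holder +x (about 48 mm radius); about 0.19 when it bears on the seated stone, end of travel 0.38. The spring pushes about 3 N at rest, 5 N at 0.19 and 6 N at 0.26; it returns by itself.
- tin: Round plain metal tin, 52 mm diameter, 34 mm high, origin at its underside: bystander.
- oil: Small cream bottle with a red cap, 35 mm diameter, 73 mm high, origin at its underside: bystander.
- nugget: Flat green glass nugget, 21 mm across, 9 mm high, origin at its underside: bystander.
There are look-alikes about, which are no part of the job. What is meant by the stone is not green, and is the larger of those in its own colour.

How it is judged:
By the outcome, as a careful person would: the job done as asked, in the order asked, and still so for the second after the job is handed in, with the robot touching nothing.
It also fails if it takes over 48 s, if anything falls off the work surface, if the arm or the gripper's body presses on something with over 40 N, if the wrist force passes 120 N, or if a joint passes its speed limit or range.

ROBOT

A 6-joint arm with a two-finger parallel gripper is mounted at the origin on a cart in front of the work surface, level with it; the furniture and walls round the work are solid. World frame = base frame: x ahead of the robot, y to its left, z up, the work surface at z = 0. Lengths are in m, angles in rad, forces in N, time in s.
With the tool pointing down it reaches from about 0.325 to 0.9 m from the base axis. Payload 6.1 kg.
Tool frame: the origin (TCP) lies midway between the tips of the shut fingers; the grasp point (between the pads) lies 19 mm behind it (ctrl.grasp_offset is the distance from the TCP to the grasp point, in m); z points along the fingers, y is the direction in which the jaws open and shut (so a half turn about z gives the same grasp; the last joint's range is limited). The gripper opens to 85 mm and grips with 20 to 120 N. Pads are 22 mm wide; open, the fingers measure 114 mm over their backs; the gripper's body (76 mm by 85 mm) begins 54 mm behind the grasp point. The pads swing forward as they close: fully open they stand 13 mm farther back than shut.
Start: joints at [-1.302, 0.22, 1.526, -0, 1.395, -0.126], TCP at [0.24, -0.577, 0.231] pointing down, gripper open.
Joint ranges: [-2.98, 2.98], [-0.91, 2.08], [0.09, 2.57], [-1.24, 4.39], [0.2, 2.65], [-2.68, 2.68]. Speed limits (rad/s): [2.57, 2.57, 3.01, 3.14, 3.14, 3.14].

INTERFACE

Orientations are given as a 3x3 rotation matrix whose columns are the frame's x, y, z axes.
In Python, from station import ctrl, cams, ticket, models gives the robot as it stands. The module is installed in compiled form; this text tells all that it offers.
- The arm moves only by the tool carry_out, never from a script. Its arguments are lists of equal length, an entry for each row: "slide": the shift along the tool's x, y, z each as a share of 25 mm, from -1 to 1, a list of three; "rotation": the turn, a rotation vector about the tool's x, y, z each as a share of 5 degrees, from -1 to 1, a list of three. In form: {"slide": [[x, y, z], ...], "rotation": [[rx, ry, rz], ...]}. A call has 1 to 12 rows; each row shifts and turns the pose as measured when the row begins, along the tool's axes as they then stand; what a row does not reach is not made up. A row lasts 1/8 s, in which the tool goes at most 62.5 mm and 10.7 degrees, less where a joint would pass 70% of its speed; a pose out of reach is approached as far as the arm can. A call with a number of a shift or a turn outside -1 to 1 is refused whole. A call with a gripper value outside its range is refused whole. "claw" is the closure in counts, from 0 (fully open) to 255 (shut), set as the call begins (left out, the last holds). The fingers move at their own pace and stop on an object; the grip force is fixed at half the most. Time passes only in rows, so rows that do not move let the fingers close. It gives the time, the measured TCP pose, the force and the opening at its end, in the units of the state.
- ctrl.get_obs(): the state, without advancing time (a new reading comes with each control period).
- cams.camera(name): name is "scene" or "top"; returns a dict with "frame" (384x512x3 uint8, red, green, blue), "mtx" (3x3 intrinsics, pixels), "distortion" ([k1, k2, p1, p2, k3] as OpenCV has them; the pictures are not rectified), "pose" (4x4, takes a point from camera to world coordinates). Camera axes: x right, y down, z forward; pixel columns grow to the right and rows downward; lengths in m; the calibration is good to about 2 mm. A picture is of the moment at which its call begins. There is no depth.
- ticket.close_job(): hands the job in, once; it reports no verdict.
Trained networks look in a picture, given as the dict that the camera call returned (one of the last four; its "shot" number tells which), for a name from the list of things; names that differ only in an ending like _2 or _b are one class to them, and where a whole thing is asked for, a point or a joint stands for the part that bears it (a point fixed in the world has none). Each returns a list of dicts, best first, with "conf" (0 to 1); they miss things now and then, are a little off and sometimes report something else, mostly with a low value. They report only what shows in the picture. A call takes as long as a camera call. They do not tell look-alikes from the thing itself.
- models.spot_in(picture, label): "rect" ([centre column, centre row, width, height] in pixels, round what is visible of it).
- models.trace(picture, label): "pixels" (384x512 bool, what is visible of it) and "rect" ([centre column, centre row, width, height] in pixels, round what is visible of it).
The state is a dict: "time_s": time; "q": joint angles; "qd": joint speeds; "effort": joint torques, N m; "eef_pos": TCP position; "orientation": TCP orientation; "wrist_force": force on the tool from outside, world axes, zero at the start; "moment": the same for the moment, N m; "width": finger opening in m.
Only numpy, scipy, OpenCV 4.12 (cv2) and the standard library are available. Lean on these libraries where they do the work, as an engineer would, in place of code of your own. Each camera call takes 0.05 s, during which the arm holds its last target.

## Working session

There is one attempt and no reset: what is moved stays moved. The work goes in short steps, Python scripts to look and compute and a tool call to move; the robot and the scene stay as the last step left them, time stands still between calls to the robot, and variables do not carry over. Pictures are saved under pics/ and viewed, and the job is handed in when it is done.

Besides the shell and the picture viewer there is one more tool, called after ">>>" as name(argument=value, ...), one argument or row to a line, values as JSON. carry_out: Moves the arm, as the interface text tells. Shift numbers are shares of 25 mm and turn numbers shares of 5 degrees, none past 1 either way. Its arguments: {"type":"object","properties":{"slide":{"type":"array","items":{"type":"array","items":{"type":"number"}}},"rotation":{"type":"array","items":{"type":"array","items":{"type":"number"}}},"claw":{"type":"number"}},"required":["slide","rotation"]}

```bash
mkdir -p pics; cat > h.py <<'E'
import numpy as np, cv2
from station import ctrl, cams, ticket, models
def save(p,name): cv2.imwrite('pics/'+name+'.png', p['frame'][:,:,::-1])
def ray(p,uv):
    K=np.array(p['mtx']);d=np.array(p['distortion'])
    n=cv2.undistortPoints(np.array([[uv]],float),K,d)[0,0]
    T=np.array(p['pose']);return T[:3,3],T[:3,:3]@np.array([n[0],n[1],1])
def atz(p,uv,z):
    o,r=ray(p,uv);return o+r*(z-o[2])/r[2]
def proj(p,X):
    T=np.linalg.inv(np.array(p['pose']));r,_=cv2.Rodrigues(T[:3,:3])
    return cv2.projectPoints(np.array(X,float).reshape(-1,3),r,T[:3,3],np.array(p['mtx']),np.array(p['distortion']))[0][:,0]
E
python3 - <<'E'
from h import *
print(ctrl.get_obs(), ctrl.grasp_offset)
for n in ['scene','top']:
    p=cams.camera(n);save(p,n+'0');print(n,np.array(p['pose']).round(3).tolist(),np.array(p['mtx']).round(1).tolist())
    for l in ['stone','holder','lug_near_stop','lug_near_pivot','pivot','roller','tin','oil','nugget','seat']:
        try: print(l,[(np.round(x['rect'],1).tolist(),round(x['conf'],2)) for x in models.spot_in(p,l)])
        except Exception as e: print(l,e)
E
```

```text
{'time_s': 0.0, 'q': array([-1.30207632e+00,  2.21246205e-01,  1.52761539e+00,  3.86473709e-05,
        1.39467896e+00, -1.26112438e-01]), 'qd': array([-0.00021592, -0.00063978, -0.0002326 ,  0.00027055, -0.00175024,
        0.00115042]), 'effort': array([-2.43975112e-03, -4.96900284e+01, -3.89399922e+01, -2.63800757e-04,
        1.09591306e-02, -3.35968241e-05]), 'eef_pos': array([ 0.2402491 , -0.57632996,  0.23018453]), 'orientation': array([[ 9.23063713e-01,  3.84646787e-01, -4.80479801e-04],
       [ 3.84646983e-01, -9.23061825e-01,  1.88809863e-03],
       [ 2.82738511e-04, -1.92765044e-03, -9.99998102e-01]]), 'wrist_force': array([ 0.34536826, -0.47171009,  0.79274149]), 'moment': array([ 0.00847286, -0.04263976, -0.01491219]), 'width': 0.0856798695684916} 0.0187
scene [[-0.873, -0.292, 0.391, 0.097], [-0.488, 0.556, -0.673, 0.91], [-0.021, -0.778, -0.628, 0.747], [0.0, 0.0, 0.0, 1.0]] [[470.7, 0.0, 249.7], [0.0, 470.7, 185.1], [0.0, 0.0, 1.0]]
stone [([205.5, 240.8, 39.4, 34.1], 0.82), ([255.3, 245.2, 14.3, 25.9], 0.69), ([332.9, 198.2, 16.4, 28.9], 0.57)]
holder []
lug_near_s
[... 588 characters left out ...]
0.0, 0.0, 0.0, 1.0]] [[480.0, 0.0, 257.3], [0.0, 480.0, 193.9], [0.0, 0.0, 1.0]]
stone [([205.9, 180.9, 40.1, 18.7], 0.96), ([321.4, 264.8, 43.0, 12.0], 0.64), ([222.6, 223.8, 19.1, 22.2], 0.61)]
holder [([312.5, 190.9, 80.2, 63.4], 0.98), ([205.2, 181.8, 44.7, 18.7], 0.67)]
lug_near_stop [([313.1, 190.1, 78.7, 59.1], 0.83), ([231.3, 126.4, 24.0, 23.3], 0.42)]
lug_near_pivot [([311.0, 190.5, 76.2, 63.2], 0.56)]
pivot [([310.8, 189.4, 82.8, 57.9], 0.79)]
roller [([320.6, 185.0, 3.6, 0.2], 0.38)]
tin [([230.7, 125.7, 20.5, 25.3], 0.56)]
oil [([191.9, 123.6, 18.1, 18.8], 0.52)]
nugget [([251.2, 260.5, 9.5, 6.8], 0.4)]
seat [([313.6, 193.5, 81.9, 61.8], 0.57), ([190.6, 124.8, 17.9, 20.1], 0.57)]
```

```bash
python3 - <<'E'
import cv2
for n,(x0,y0,x1,y1) in {'scene0':(130,120,360,280),'top0':(160,100,380,290)}.items():
    a=cv2.imread(f'pics/{n}.png')[y0:y1,x0:x1]
    cv2.imwrite(f'pics/{n}_c.png',cv2.resize(a,None,fx=3.4 if n[0]=='s' else 3.1,fy=3.4 if n[0]=='s' else 3.1,interpolation=cv2.INTER_CUBIC))
E
```

```text
(no output)
```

View pics/scene0_c.png

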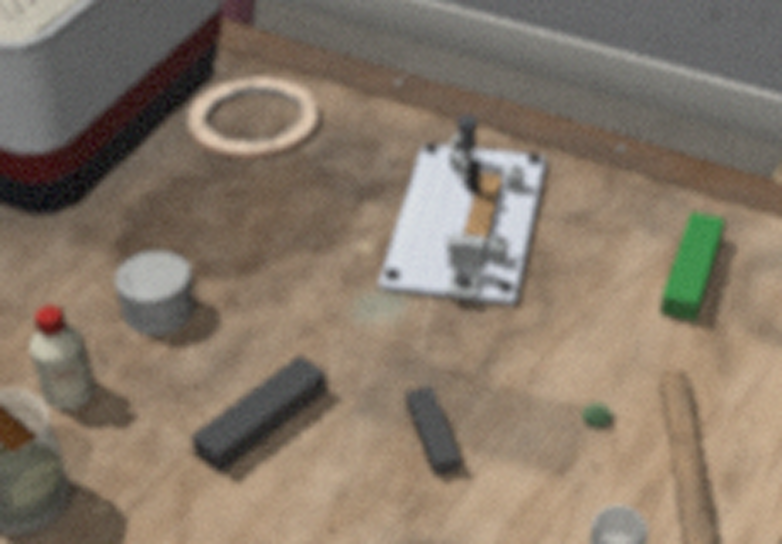

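View pics/top0_c.png

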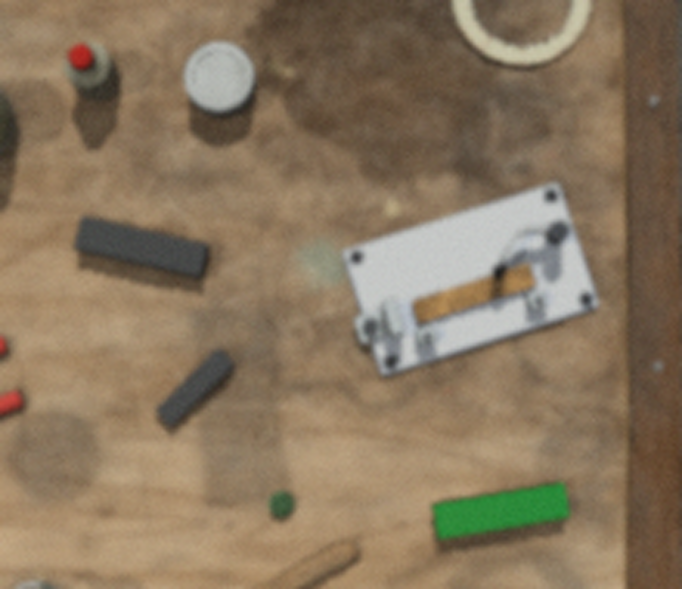

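View pics/scene0.png

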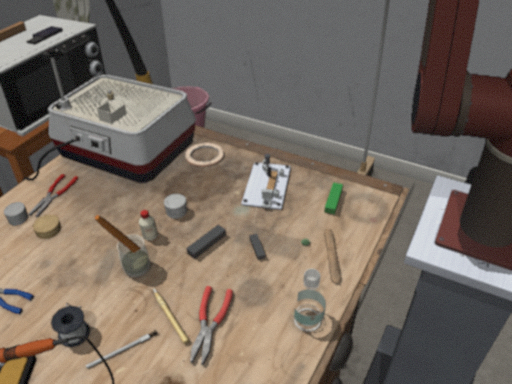

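View pics/top0.png

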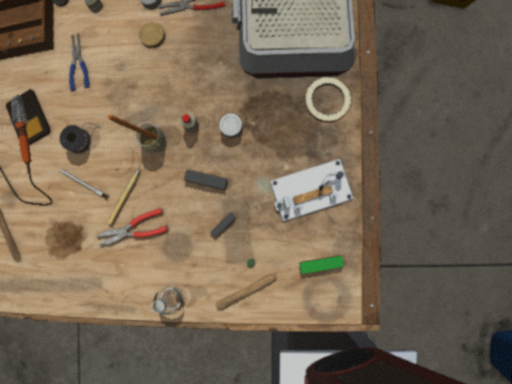

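The real stone is the larger dark bar: top picture about (206,181), scene about (206,241). The smaller dark bar at top (222,224) and the green one at (321,265) are look-alikes. The holder is at top (312,190), with its pivot to the right and the end stop to the left.

```bash
cat > m.py <<'E'
from h import *
out={}
for n in ['top','scene']:
    ps=[cams.camera(n) for _ in range(6)]
    p=ps[-1]; f=np.mean([x['frame'].astype(float) for x in ps],0)
    np.save(f'{n}_avg.npy',f)
    import pickle; pickle.dump({k:np.array(v) for k,v in p.items() if k in('mtx','distortion','pose')},open(n+'_cal.pkl','wb'))
    for l in ['stone','holder']:
        for t in models.trace(p,l)[:4]:
            m=t['pixels']; print(n,l,round(t['conf'],2),np.round(t['rect'],1),m.sum())
            np.save(f'{n}_{l}_{int(t["rect"][0])}.npy',m)
E
python3 m.py; ls
```

```text
top stone 0.96 [206.9 179.4  40.9  19. ] 503
top stone 0.73 [323.7 264.9  42.4  15.1] 554
top stone 0.72 [221.6 225.6  22.9  24.1] 244
top holder 0.7 [310.  190.1  80.3  59.9] 3049
scene stone 0.86 [205.2 241.9  40.8  32.5] 614
scene stone 0.65 [331.4 198.2  16.4  32.9] 380
scene stone 0.62 [255.2 245.3  15.1  25.8] 241
scene holder 0.96 [266.  180.5  50.8  53.6] 1724
scene holder 0.55 [306.7 243.1   2.2  10.2] 70
h.py
m.py
pics
scene_avg.npy
scene_cal.pkl
scene_holder_266.npy
scene_holder_306.npy
scene_stone_205.npy
scene_stone_255.npy
scene_stone_331.npy
top_avg.npy
top_cal.pkl
top_holder_310.npy
top_stone_206.npy
top_stone_221.npy
top_stone_323.npy
```

```bash
cat > rect.py <<'E'
import numpy as np,cv2,pickle
from scipy.optimize import minimize
def load(n): return np.load(n+'_avg.npy'),pickle.load(open(n+'_cal.pkl','rb'))
def proj(p,X):
    T=np.linalg.inv(p['pose']);r,_=cv2.Rodrigues(T[:3,:3])
    return cv2.projectPoints(np.array(X,float).reshape(-1,3),r,T[:3,3],p['mtx'],p['distortion'])[0][:,0]
def warp(n,cx,cy,half,z,res=0.0005):
    f,p=load(n); N=int(2*half/res)
    # image: col -> -y , row -> -x (like top view)
    ii=np.arange(N)
    X=cx+half-(ii[:,None]+.5)*res+0*ii[None]; Y=cy+half-(ii[None]+.5)*res+0*ii[:,None]
    uv=proj(p,np.stack([X,Y,0*X+z],-1)).astype(np.float32).reshape(N,N,2)
    return cv2.remap(f.astype(np.float32),uv[...,0],uv[...,1],cv2.INTER_CUBIC)
E
python3 - <<'E'
from rect import *
from h import atz
import h
f,p=load('top')
s=atz(p,(206.5,180),.02);g=atz(p,(312,190),.008);print(s,g)
for n in['top','scene']:
    a=warp(n,s[0],s[1],.08,.02);b=warp(n,g[0],g[1],.12,.016)
    a=cv2.resize(a,(400,400));b=cv2.resize(b,(400,400))
    cv2.imwrite(f'pics/rect_{n}.png',np.clip(np.hstack([a,b]),0,255)[:,:,::-1])
E
```

```text
[0.54264583 0.32729092 0.02      ] [0.52227036 0.08631485 0.008     ][ WARN:0@1.602] global loadsave.cpp:1063 imwrite_ Unsupported depth image for selected encoder is fallbacked to CV_8U.
```

View pics/rect_top.png

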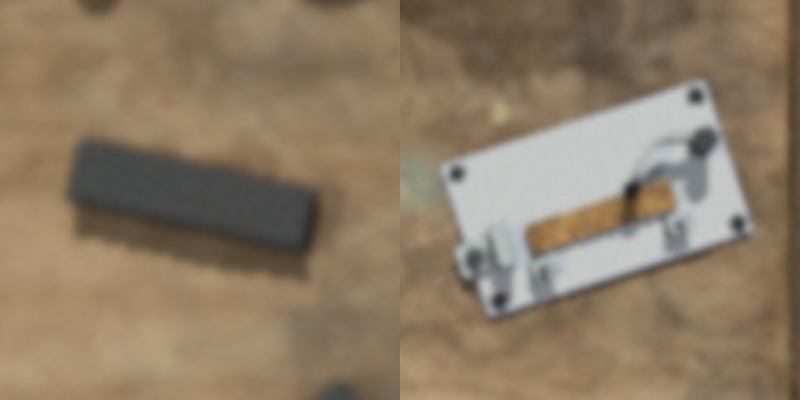

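View pics/rect_scene.png

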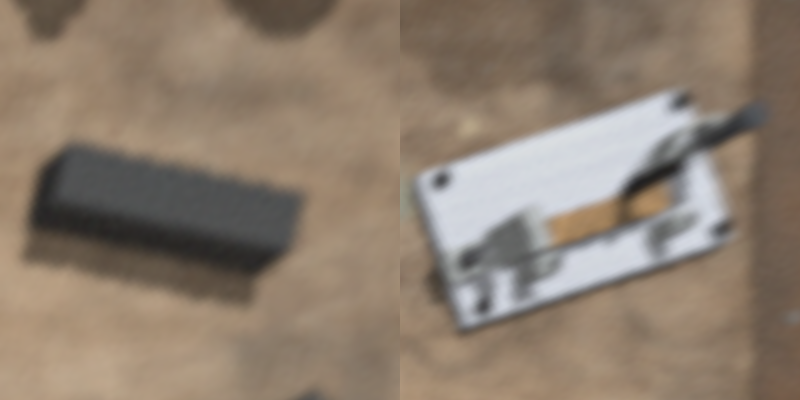

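```bash
cat > fit.py <<'E'
from rect import *
S=8
def crop(n,c,half,cname):
    f,p=load(n); u,v=proj(p,c)[0].astype(int)
    u0,v0=u-half,v-half
    a=f[v0:v0+2*half,u0:u0+2*half].astype(np.float32)
    # upsample so that pixel centres map consistent
    N=2*half*S; g=(np.arange(N)+.5)/S-.5
    a=cv2.remap(a,*np.meshgrid(g.astype(np.float32),g.astype(np.float32)),cv2.INTER_CUBIC,borderMode=cv2.BORDER_REPLICATE)
    return a,(u0,v0),p
def hullmask(p,uv0,shape,P):
    q=(proj(p,P)-np.array(uv0)+.5)*S-.5
    m=np.zeros(shape,np.uint8);h=cv2.convexHull(q.astype(np.float32))
    cv2.fillConvexPoly(m,np.round(h*16).astype(np.int32),1,shift=4);return m
def box(x,y,th,a,b,z0,z1):
    c,s=np.cos(th),np.sin(th)
    return [[x+c*i-s*j,y+s*i+c*j,z] for i in(-a/2,a/2) for j in(-b/2,b/2) for z in(z0,z1)]
def fit(w,uv0,p,x0,dims,free=False):
    def cost(v):
        m=hullmask(p,uv0,w.shape,box(v[0],v[1],v[2],*dims)); return -(w*m).sum()/S/S
    best=None
    for k in range(3):
        r=minimize(cost,x0,method='Nelder-Mead',options=dict(initial_simplex=np.array(x0)+np.vstack([np.zeros(3),np.diag([.006,.006,.08])])*(1,-1,.4)[k],xatol=1e-5,fatol=1e-3,maxiter=400)); x0=r.x
    return r.x,r.fun
if __name__=='__main__':
  for n in['top','scene']:
    a,o,p=crop(n,[.5426,.3273,.01],36,'s'); g=a.mean(2)
    m0=hullmask(p,o,g.shape,box(.5426,.3273,-.12+np.pi*0,.02,.08,0,.02))
    st=np.median(g[m0>0]); 
    for t in(78,85,92):
        w=np.clip((t-g)/15,-1,1)
        # restrict to near
        r=fit(w,o,p,[.5426,.3273,-.2],(.026,.098,0,.02)); print(n,'stone',st,t,r[0].round(4),np.degrees(r[0][2]).round(2),r[1].round(1))
    a,o,p=crop(n,[.5223,.0863,.01],50,'h'); hsv=cv2.cvtColor(a/255,cv2.COLOR_RGB2HSV)
    w=np.where((hsv[...,2]>.55)&(hsv[...,1]<.2),1,0).astype(float)
    w=cv2.morphologyEx(w,cv2.MORPH_CLOSE,np.ones((8*S,8*S))); 
    r=fit(w*2-1,o,p,[.522,.086,.3],(.098,.170,.0075,.008)); print(n,'plate',r[0].round(4),np.degrees(r[0][2]).round(2),r[1])
    cv2.imwrite(f'pics/pl_{n}.png',w*255)
    yaw=r[0][2]
    w=np.clip((hsv[...,1]-.33)/.08,-1,1)
    far=hullmask(p,o,w.shape,box(*r[0],.08,.15,.008,.009)); w[far==0]=-1
    r=fit(w,o,p,[.52,.086,yaw],(.018,.092,.0155,.016)); x,y,th=r[0];print(n,'rail',r[0].round(4),np.degrees(th).round(2),r[1])
    print('  origin', x+np.sin(th)*-.006, y+np.cos(th)*.006)
E
python3 fit.py
```

```text
top stone 71.69929 78 [ 0.5413  0.3299 -0.2231] -12.78 -281.6
top stone 71.69929 85 [ 0.5414  0.3297 -0.2226] -12.76 -462.5
top stone 71.69929 92 [ 0.5422  0.3297 -0.2099] -12.03 -517.3
top plate [0.5243 0.0882 0.3134] 17.96 -2826.046875
top rail [0.5119 0.0855 0.3278] 18.78 -198.49139404296875
  origin 0.509944143498211 0.09122777975835707
scene stone 79.99346 78 [ 0.5395  0.3365 -0.2241] -12.84 -151.8
scene stone 79.99346 85 [ 0.54    0.3369 -0.2142] -12.27 -338.3
scene stone 79.99346 92 [ 0.5398  0.3371 -0.2224] -12.74 -508.6
scene plate [0.5235 0.0919 0.3171] 18.17 -1673.5625
scene rail [0.5179 0.0699 0.351 ] 20.11 -22.243080139160156
  origin 0.5158255109926039 0.0755281160529444[ WARN:0@2.898] global loadsave.cpp:1063 imwrite_ Unsupported depth image for selected encoder is fallbacked to CV_8U.
```

```bash
cat > ov.py <<'E'
from rect import *
import sys
def H(o,th,pts):
    c,s=np.cos(th),np.sin(th);pts=np.array(pts,float)/1000
    return np.c_[o[0]+c*pts[:,0]-s*pts[:,1],o[1]+s*pts[:,0]+c*pts[:,1],pts[:,2]]
F=dict(rail=[(-9,-52,16),(9,-52,16),(9,40,16),(-9,40,16)],
 lug1=[(-13,30,24),(-13,44,24),(-25,44,24),(-25,30,24)],lug2=[(-13,-54,24),(-13,-41,24),(-25,-41,24),(-25,-54,24)],
 piv=[(22+8*np.cos(t),-75+8*np.sin(t),46) for t in np.linspace(0,6.28,12)],
 rol=[(9+5*np.cos(t),-27+5*np.sin(t),43) for t in np.linspace(0,6.28,12)],
 stop=[(-13,49,40),(13,49,40),(13,59,40),(-13,59,40)],
 plate=[(12.5-49,-7-85,8),(12.5+49,-7-85,8),(12.5+49,-7+85,8),(12.5-49,-7+85,8)])
def ov(n,o,th,c,half,name,S=8,extra=[]):
    f,p=load(n);u,v=proj(p,c)[0].astype(int);u0,v0=u-half,v-half
    a=cv2.resize(np.clip(f[v0:v0+2*half,u0:u0+2*half],0,255).astype(np.uint8)[:,:,::-1],None,fx=S,fy=S,interpolation=cv2.INTER_CUBIC)
    for P in [H(o,th,x) for x in F.values()]+extra:
        q=(proj(p,P)-[u0,v0]+.5)*S-.5
        cv2.polylines(a,[np.round(q).astype(np.int32)],True,(0,0,255),1)
    return a
if __name__=='__main__':
    o=(.510,.0912);th=.318
    a=ov('top',o,th,[.52,.087,.02],45,'',S=6);cv2.imwrite('pics/ov_%s.png'%sys.argv[1],a)
    a=ov('scene',(.5105,.095),th,[.52,.087,.02],35,'',S=8);cv2.imwrite('pics/ovs_%s.png'%sys.argv[1],a)
E
python3 ov.py 1
```

```text
(no output)
```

View pics/ov_1.png

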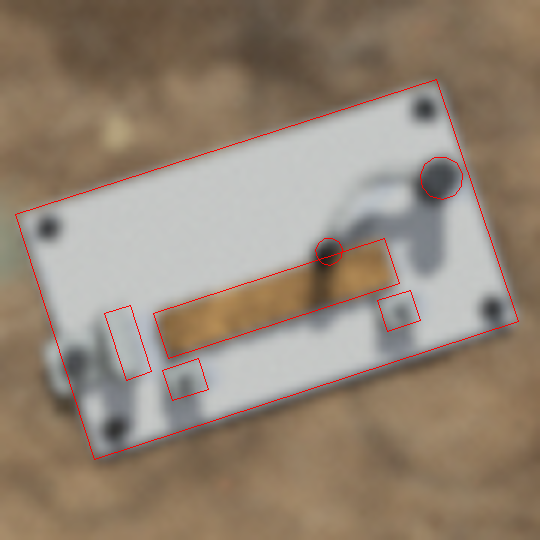

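View pics/ovs_1.png

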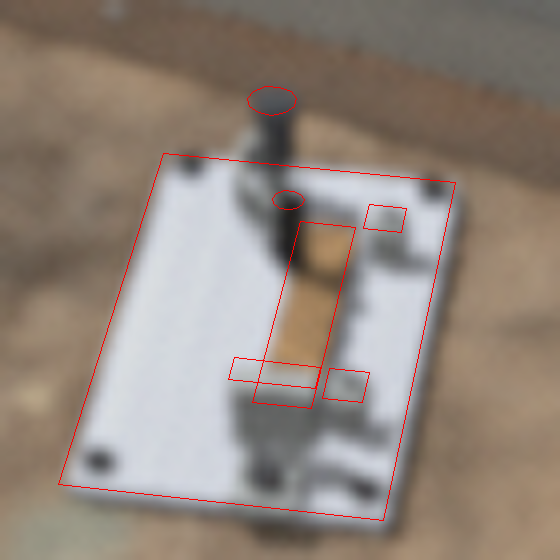

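>>> carry_out(
  slide=[
    [0, 0, 0],
    [0, 0, 0],
    [0, 0, 0],
    [0, 0, 0],
    [0, 0, 0],
    [0, 0, 0],
    [0, 0, 0],
    [0, 0, 0],
    [0, 0, 0],
    [0, 0, 0],
    [0, 0, 0],
  ],
  rotation=[
    [0, 0, -1],
    [0, 0, -1],
    [0, 0, -1],
    [0, 0, -1],
    [0, 0, -1],
    [0, 0, -1],
    [0, 0, -1],
    [0, 0, -1],
    [0, 0, -1],
    [0, 0, -1],
    [0, 0, -1],
  ],
  claw=0,
)

```text
time_s: 3.28
eef_pos: [0.2404, -0.5769, 0.2313]
orientation: [[0.183, 0.983, -0.0], [0.983, -0.183, 0.0], [0.0, -0.0, -1.0]]
wrist_force: [-0.3, 0.1, 0.1]
width: 0.0853
```

>>> carry_out(
  slide=[
    [1, 0.1, 0],
    [1, 0.1, 0],
    [1, 0.1, 0],
    [1, 0.1, 0],
    [1, 0.1, 0],
    [1, 0.1, 0],
    [1, 0.1, 0],
    [1, 0.1, 0],
    [1, 0.1, 0],
    [1, 0.1, 0],
    [1, 0.1, 0],
    [1, 0.1, 0],
  ],
  rotation=[
    [0, 0, 0],
    [0, 0, 0],
    [0, 0, 0],
    [0, 0, 0],
    [0, 0, 0],
    [0, 0, 0],
    [0, 0, 0],
    [0, 0, 0],
    [0, 0, 0],
    [0, 0, 0],
    [0, 0, 0],
    [0, 0, 0],
  ],
)

```text
time_s: 4.78
eef_pos: [0.3266, -0.2802, 0.232]
orientation: [[0.185, 0.983, 0.002], [0.983, -0.185, -0.003], [-0.003, 0.003, -1.0]]
wrist_force: [0.8, -0.6, 0.1]
width: 0.0852
```

>>> carry_out(
  slide=[
    [1, 0.14, 0],
    [1, 0.14, 0],
    [1, 0.14, 0],
    [1, 0.14, 0],
    [1, 0.14, 0],
    [1, 0.14, 0],
    [1, 0.14, 0],
    [1, 0.14, 0],
    [1, 0.14, 0],
    [1, 0.14, 0],
    [1, 0.14, 0],
    [1, 0.14, 0],
  ],
  rotation=[
    [0, 0, 0.4],
    [0, 0, 0],
    [0, 0, 0],
    [0, 0, 0],
    [0, 0, 0],
    [0, 0, 0],
    [0, 0, 0],
    [0, 0, 0],
    [0, 0, 0],
    [0, 0, 0],
    [0, 0, 0],
    [0, 0, 0],
  ],
)

```text
time_s: 6.28
eef_pos: [0.4364, 0.0129, 0.234]
orientation: [[0.222, 0.975, 0.009], [0.975, -0.221, -0.007], [-0.004, 0.01, -1.0]]
wrist_force: [0.2, 0.8, -0.5]
width: 0.0856
```

>>> carry_out(
  slide=[
    [1, 0.14, 0],
    [1, 0.14, 0],
    [1, 0.14, 0],
    [1, 0.14, 0],
    [1, 0.14, 0],
    [1, 0.14, 0],
    [1, 0.14, 0],
    [1, 0.14, 0],
    [1, 0.14, 0],
    [1, 0.14, 0],
    [1, 0.14, 0],
    [0, 0, 0],
  ],
  rotation=[
    [0, 0, 0],
    [0, 0, 0],
    [0, 0, 0],
    [0, 0, 0],
    [0, 0, 0],
    [0, 0, 0],
    [0, 0, 0],
    [0, 0, 0],
    [0, 0, 0],
    [0, 0, 0],
    [0, 0, 0],
    [0, 0, 0],
  ],
)

```text
time_s: 7.78
eef_pos: [0.538, 0.2832, 0.2347]
orientation: [[0.219, 0.976, 0.013], [0.976, -0.219, -0.007], [-0.004, 0.014, -1.0]]
wrist_force: [0.5, -0.4, 0.1]
width: 0.0856
```

>>> carry_out(
  slide=[
    [0.58, -0.07, 1],
    [0.58, -0.07, 1],
    [0.58, -0.07, 1],
    [0.58, -0.07, 1],
    [0, 0, 0],
  ],
  rotation=[
    [0.16, 0.05, 0],
    [0, 0, 0],
    [0, 0, 0],
    [0, 0, 0],
    [0, 0, 0],
  ],
)

```text
time_s: 8.4
eef_pos: [0.5445, 0.3385, 0.1332]
orientation: [[0.22, 0.975, 0.001], [0.975, -0.22, -0.001], [-0.001, 0.001, -1.0]]
wrist_force: [0.4, -0.4, -0.6]
width: 0.0854
```

```bash
python3 - <<'E'
from h import *
o=ctrl.get_obs();print(o['eef_pos'],o['orientation'].round(4).tolist(),o['q'].round(3))
R=o['orientation'];t=o['eef_pos']
for n in['top','scene']:
    p=cams.camera(n); 
    # expected: open finger tips at y=+-42.7mm, z -13mm
    P=[t+R@np.array([sx,sy,-.013]) for sx in(-.011,.011) for sy in(-.0427,.0427,)]+[t,t+R@[0,0,.05]]
    q=proj(p,P); f=p['frame'][:,:,::-1].copy(); c=q.mean(0).astype(int);h_=45
    u0,v0=c[0]-h_,c[1]-h_; a=cv2.resize(f[v0:v0+2*h_,u0:u0+2*h_],None,fx=6,fy=6,interpolation=cv2.INTER_CUBIC)
    for x in q: cv2.circle(a,tuple(np.round((x-[u0,v0]+.5)*6).astype(int).tolist()),3,(0,0,255),1)
    cv2.imwrite(f'pics/g1_{n}.png',a)
E
```

```text
[0.54446589 0.33851931 0.13315189] [[0.2203, 0.9754, 0.001], [0.9754, -0.2203, -0.0014], [-0.0011, 0.0013, -1.0]] [ 0.434  0.34   1.571 -0.002  1.23   0.657]
```

View pics/g1_top.png

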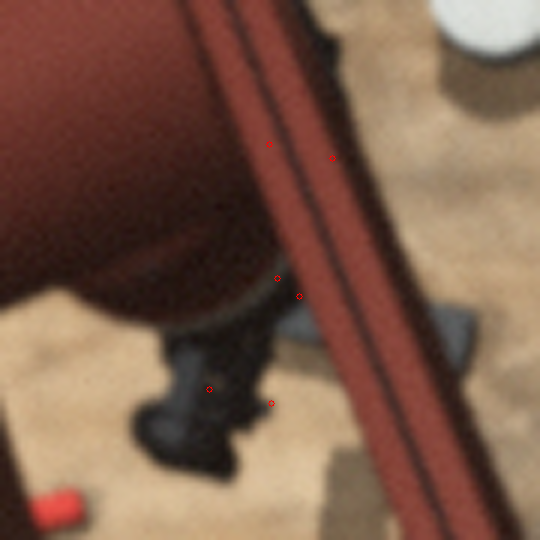

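View pics/g1_scene.png

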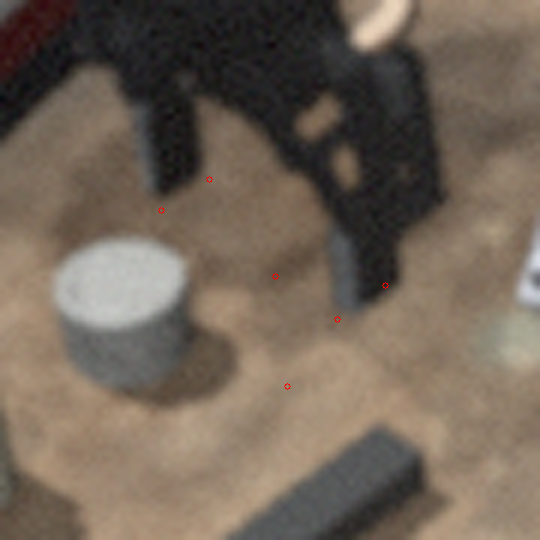

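>>> carry_out(
  slide=[
    [0.1, -0.05, 1],
    [0.1, -0.05, 1],
    [0, 0, 1],
    [0, 0, 1],
    [0, 0, 0.6],
    [0, 0, 0.3],
    [0, 0, 0],
  ],
  rotation=[
    [0, 0, 0],
    [0, 0, 0],
    [0, 0, 0],
    [0, 0, 0],
    [0, 0, 0],
    [0, 0, 0],
    [0, 0, 0],
  ],
)

```text
time_s: 9.38
eef_pos: [0.5558, 0.343, 0.025]
orientation: [[0.225, 0.974, 0.025], [0.974, -0.225, 0.007], [0.013, 0.022, -1.0]]
wrist_force: [-0.6, 0.2, -0.3]
width: 0.0857
```

```bash
cat > look.py <<'E'
from h import *
import sys
def look(name,n,h_=45,S=6,extra=None,center=None):
    o=ctrl.get_obs();R=o['orientation'];t=o['eef_pos'];print(t.round(4),o['orientation'].round(4).tolist(),o['wrist_force'].round(2),o['width'])
    p=cams.camera(n);q=proj(p,[t if center is None else center])
    f=p['frame'][:,:,::-1].copy(); c=q.mean(0).astype(int)
    u0,v0=max(c[0]-h_,0),max(c[1]-h_,0); a=cv2.resize(f[v0:v0+2*h_,u0:u0+2*h_],None,fx=S,fy=S,interpolation=cv2.INTER_CUBIC)
    for x in q: cv2.circle(a,tuple(np.round((x-[u0,v0]+.5)*S).astype(int).tolist()),3,(0,0,255),1)
    cv2.imwrite(f'pics/{name}_{n}.png',a)
if __name__=='__main__': look(sys.argv[1],sys.argv[2])
E
python3 look.py g2 scene
```

```text
[0.5558 0.343  0.025 ] [[0.2246, 0.9741, 0.0247], [0.9744, -0.2248, 0.0074], [0.0128, 0.0224, -0.9997]] [-0.61  0.16 -0.31] 0.0857386528721825
```

View pics/g2_scene.png

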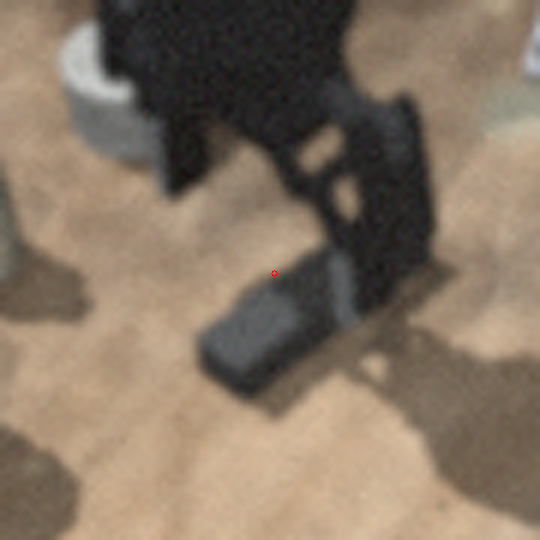

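>>> carry_out(
  slide=[
    [-0.05, -0.25, 0],
    [-0.04, -0.24, 0],
    [0, 0, 0],
  ],
  rotation=[
    [0.26, -0.15, 0],
    [0, 0, 0],
    [0, 0, 0],
  ],
)

```text
time_s: 9.8
eef_pos: [0.5441, 0.3446, 0.0277]
orientation: [[0.224, 0.974, 0.001], [0.974, -0.224, 0.001], [0.001, 0.001, -1.0]]
wrist_force: [-0.6, -0.4, 0.3]
width: 0.0854
```

Now descend gently to about z = 8 mm.

>>> carry_out(
  slide=[
    [-0.03, -0.03, 0.3],
    [0, 0, 0.3],
    [0, 0, 0.15],
    [0, 0, 0],
  ],
  rotation=[
    [0, 0, 0],
    [0, 0, 0],
    [0, 0, 0],
    [0, 0, 0],
  ],
)

```text
time_s: 10.3
eef_pos: [0.5427, 0.3439, 0.0071]
orientation: [[0.224, 0.975, 0.001], [0.975, -0.224, 0.001], [0.001, 0.001, -1.0]]
wrist_force: [1.3, 0.0, 0.2]
width: 0.0854
```

```bash
python3 look.py g3 scene
```

```text
[0.5427 0.3439 0.0071] [[0.2242, 0.9746, 0.001], [0.9746, -0.2242, 0.0007], [0.0009, 0.0008, -1.0]] [1.28 0.02 0.18] 0.0854241876289747
```

View pics/g3_scene.png

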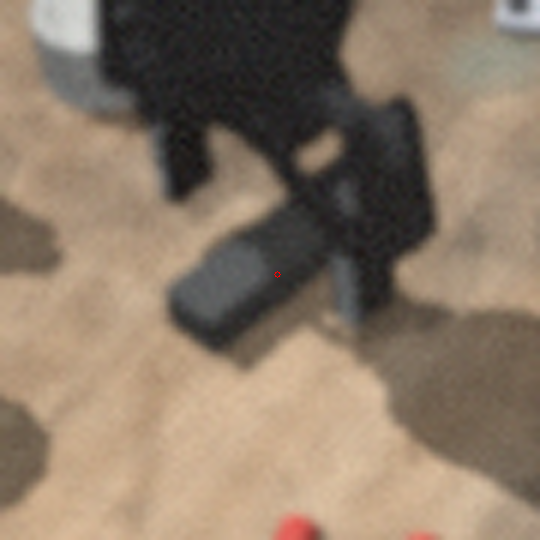

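>>> carry_out(
  slide=[
    [0, 0, 0],
    [0, 0, 0],
    [0, 0, 0],
    [0, 0, 0],
    [0, 0, 0],
    [0, 0, 0],
    [0, 0, 0],
    [0, 0, 0],
  ],
  rotation=[
    [0, 0, 0],
    [0, 0, 0],
    [0, 0, 0],
    [0, 0, 0],
    [0, 0, 0],
    [0, 0, 0],
    [0, 0, 0],
    [0, 0, 0],
  ],
  claw=255,
)

```text
time_s: 11.35
eef_pos: [0.5437, 0.3443, 0.0083]
orientation: [[0.224, 0.975, 0.003], [0.975, -0.224, 0.002], [0.002, 0.003, -1.0]]
wrist_force: [-0.5, -0.1, -0.6]
width: 0.0245
```

```bash
python3 look.py g4 scene
```

```text
[0.5437 0.3443 0.0083] [[0.2242, 0.9745, 0.003], [0.9745, -0.2242, 0.0016], [0.0022, 0.0025, -1.0]] [-0.49 -0.08 -0.62] 0.024544759393378784
```

View pics/g4_scene.png

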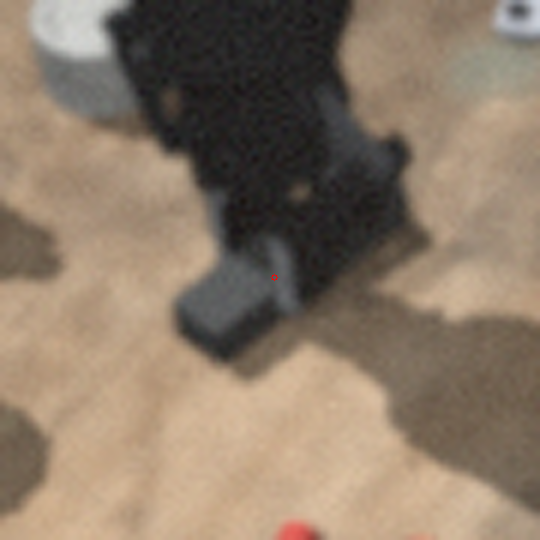

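>>> carry_out(
  slide=[
    [0, 0, -0.4],
    [0, 0, -1],
    [0, 0, -1],
    [0, 0, -1],
    [0, 0, -0.6],
    [0, 0, 0],
    [0, 0, 0],
    [0, 0, 0],
    [0, 0, 0],
    [0, 0, 0],
  ],
  rotation=[
    [0, 0, 0],
    [0, 0, 0],
    [0, 0, 0],
    [0, 0, -1],
    [0, 0, -1],
    [0, 0, -1],
    [0, 0, -1],
    [0, 0, -1],
    [0, 0, -1],
    [0, 0, 0],
  ],
)

```text
time_s: 12.65
eef_pos: [0.5433, 0.3443, 0.117]
orientation: [[-0.308, 0.951, 0.005], [0.951, 0.308, 0.003], [0.001, 0.005, -1.0]]
wrist_force: [-0.0, 0.0, -1.3]
width: 0.0247
```

>>> carry_out(
  slide=[
    [-0.9, -0.5, 0],
    [-0.9, -0.5, 0],
    [-0.9, -0.5, 0],
    [-0.9, -0.5, 0],
    [-0.9, -0.5, 0],
    [-0.9, -0.5, 0],
    [-0.9, -0.5, 0],
    [-0.9, -0.5, 0],
    [-0.5, -0.3, 0],
    [0, 0, 0],
  ],
  rotation=[
    [0.05, 0, -0.08],
    [0, 0, 0],
    [0, 0, 0],
    [0, 0, 0],
    [0, 0, 0],
    [0, 0, 0],
    [0, 0, 0],
    [0, 0, 0],
    [0, 0, 0],
    [0, 0, 0],
  ],
)

```text
time_s: 13.9
eef_pos: [0.4993, 0.1225, 0.1202]
orientation: [[-0.297, 0.955, 0.005], [0.955, 0.297, 0.003], [0.001, 0.005, -1.0]]
wrist_force: [-0.2, 0.7, -1.1]
width: 0.0245
```

```bash
python3 look.py c1 scene;python3 look.py c1 top; cat > hp.py <<'E'
from h import *
o=ctrl.get_obs();R=o['orientation'];t=o['eef_pos'];th=.318
ex=np.array([np.cos(th),np.sin(th),0]);ey=np.array([-np.sin(th),np.cos(th),0]);O=np.array([.510,.091,0])
print('TCP holder mm',((t-O)@ex*1e3).round(1),((t-O)@ey*1e3).round(1),(t[2]*1e3).round(1),'underside',(t[2]*1e3-8.3).round(1))
print('yaw',np.degrees(np.arctan2(R[1,1],R[0,1])).round(2),'z axis in tool x,y',(R[:,2]@ey).round(4),(R[:,2]@ex).round(4),'F hx,hy,z',[(o['wrist_force']@e).round(2) for e in(ex,ey,np.array([0,0,1]))],o['width'],o['time_s'])
E
python3 hp.py
```

```text
[0.4993 0.1225 0.1202] [[-0.2973, 0.9548, 0.0045], [0.9548, 0.2973, 0.0027], [0.0013, 0.0051, -1.0]] [-0.21  0.73 -1.13] 0.024467418357728463
[0.4994 0.123  0.1202] [[-0.2979, 0.9546, 0.0047], [0.9546, 0.2979, 0.0029], [0.0014, 0.0053, -1.0]] [-0.42 -0.21 -0.31] 0.024492755591463775
TCP holder mm 0.2 34.1 120.1 underside 111.8
yaw 17.38 z axis in tool x,y 0.0013 0.0054 F hx,hy,z [np.float64(0.33), np.float64(-0.2), np.float64(-0.34)] 0.024345993892526244 14.0
```

View pics/c1_scene.png

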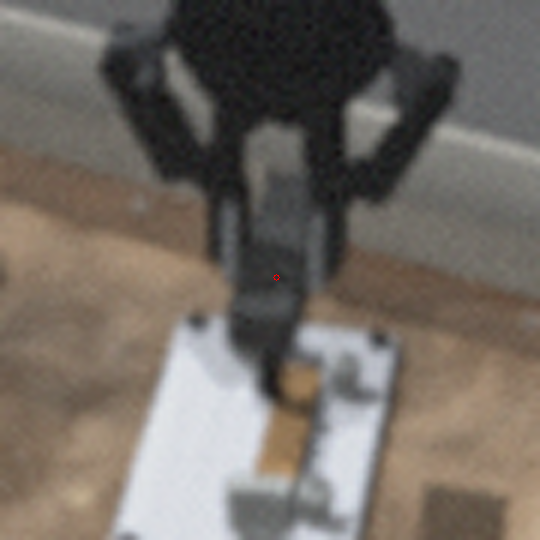

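View pics/c1_top.png

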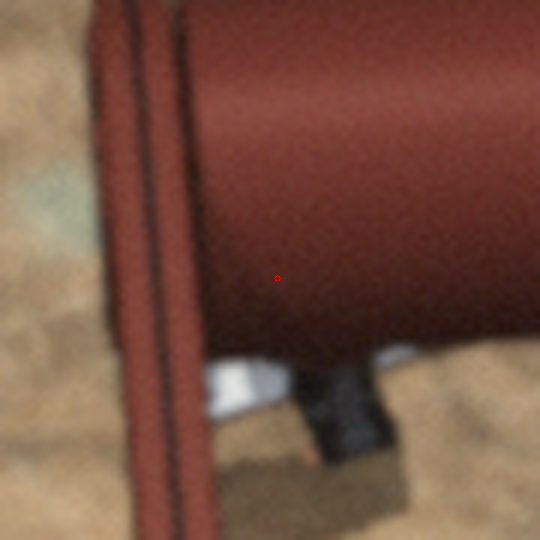

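>>> carry_out(
  slide=[
    [-0.5, -0.25, 0],
    [-0.5, -0.25, 0],
    [-0.4, -0.22, 0],
    [0, 0, 0.6],
    [0, 0, 0.6],
    [0, 0, 0.6],
    [0, 0, 0.4],
    [0, 0, 0],
  ],
  rotation=[
    [0.06, 0, -0.18],
    [0, 0, 0],
    [0, 0, 0],
    [0, 0, 0],
    [0, 0, 0],
    [0, 0, 0],
    [0, 0, 0],
    [0, 0, 0],
  ],
)

```text
time_s: 15.0
eef_pos: [0.4922, 0.0863, 0.0597]
orientation: [[-0.315, 0.949, -0.003], [0.949, 0.315, 0.003], [0.004, -0.002, -1.0]]
wrist_force: [-0.3, -0.7, -1.0]
width: 0.0244
```

```bash
python3 look.py c2 scene; python3 hp.py
```

```text
[0.4922 0.0863 0.0597] [[-0.3153, 0.949, -0.0026], [0.949, 0.3153, 0.0029], [0.0036, -0.0016, -1.0]] [-0.29 -0.69 -0.97] 0.024441594353453267
TCP holder mm -18.1 1.0 60.2 underside 51.9
yaw 18.38 z axis in tool x,y 0.0034 -0.0009 F hx,hy,z [np.float64(-0.52), np.float64(0.61), np.float64(0.08)] 0.024191554698770126 15.05
```

View pics/c2_scene.png

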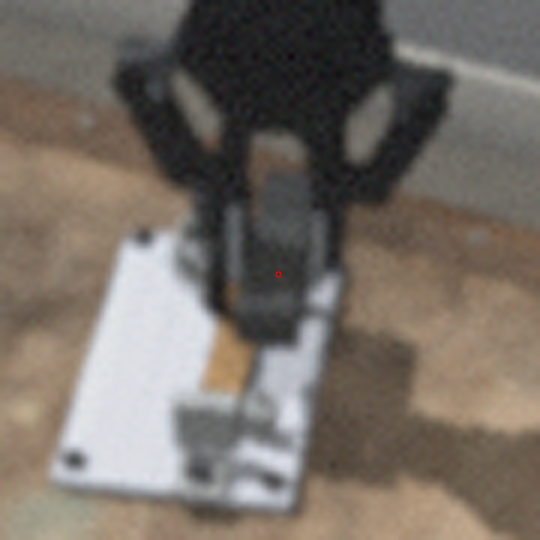

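```bash
python3 - <<'E'
from h import *
o=ctrl.get_obs();R=o['orientation'];t=o['eef_pos']
fs=[cams.camera('scene') for _ in range(3)];p=fs[-1];f=np.mean([x['frame'].astype(float) for x in fs],0)
np.save('c3.npy',f)
c=proj(p,[t+R@[.03,0,0]])[0].astype(int);h_=22;S=24;u0,v0=c-h_
a=cv2.resize(np.clip(f[v0:v0+2*h_,u0:u0+2*h_,::-1],0,255).astype(np.uint8),None,fx=S,fy=S,interpolation=cv2.INTER_CUBIC)
a=cv2.convertScaleAbs(a,alpha=1.5,beta=10)
a=a[:600]
for d,col in((6,(0,255,0)),(11,(0,0,255)),(16,(255,0,0))):
    P=[t+R@[(49-d)/1e3,sy*.013,-z] for sy,z in((-1,-.0083),(1,-.0083),(1,.0117),(-1,.0117))]
    q=(proj(p,P)-[u0,v0]+.5)*S-.5; cv2.polylines(a,[np.round(q).astype(np.int32)],True,col,1)
cv2.imwrite('pics/c3.png',a[:600,:800])
E
```

```text
(no output)
```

View pics/c3.png

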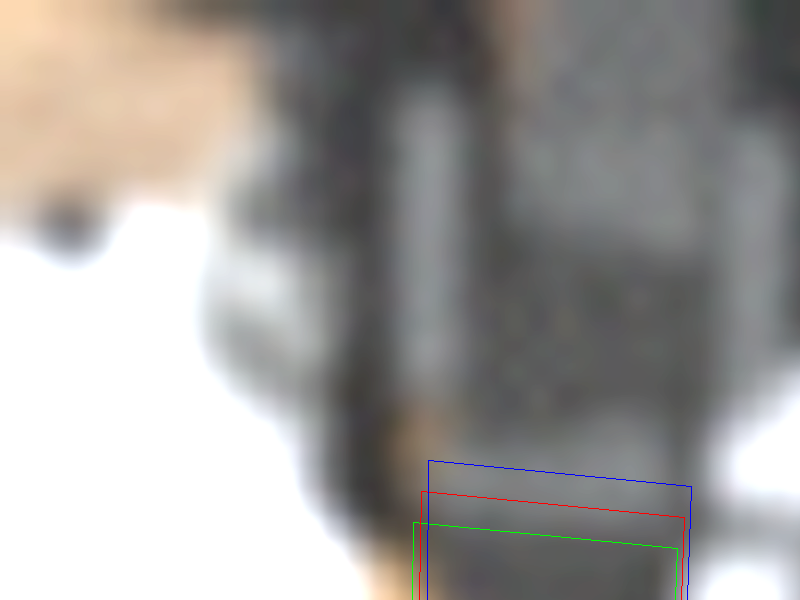

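>>> carry_out(
  slide=[
    [-0.2, 0, 0.2],
    [0, 0, 0.35],
    [0, 0, 0.25],
    [0, 0, 0.1],
    [0, 0, 0],
  ],
  rotation=[
    [0, 0, 0],
    [0, 0, 0],
    [0, 0, 0],
    [0, 0, 0],
    [0, 0, 0],
  ],
)

```text
time_s: 15.82
eef_pos: [0.4963, 0.0811, 0.0385]
orientation: [[-0.315, 0.949, 0.003], [0.949, 0.315, 0.003], [0.002, 0.004, -1.0]]
wrist_force: [0.1, -0.3, -0.6]
width: 0.0247
```

```bash
python3 look.py c4 scene; python3 hp.py
```

```text
[0.4963 0.0811 0.0385] [[-0.315, 0.9491, 0.003], [0.9491, 0.315, 0.0029], [0.0018, 0.0037, -1.0]] [ 0.06 -0.32 -0.64] 0.02474081355331657
TCP holder mm -16.0 -5.2 38.6 underside 30.3
yaw 18.36 z axis in tool x,y 0.0018 0.0039 F hx,hy,z [np.float64(-0.35), np.float64(0.57), np.float64(-1.67)] 0.02453576000677074 15.875
```

View pics/c4_scene.png

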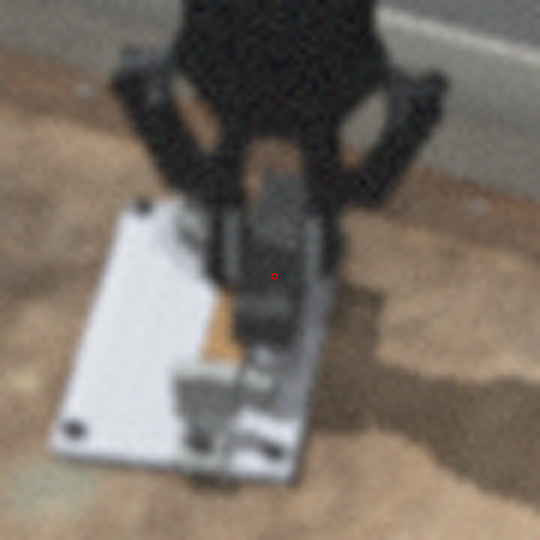

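>>> carry_out(
  slide=[
    [0, 0.15, 0],
    [0, 0.15, 0],
    [0, 0.15, 0],
    [0, 0.1, 0],
    [0, 0, 0],
  ],
  rotation=[
    [0, 0, 0],
    [0, 0, 0],
    [0, 0, 0],
    [0, 0, 0],
    [0, 0, 0],
  ],
)

```text
time_s: 16.5
eef_pos: [0.5081, 0.0857, 0.038]
orientation: [[-0.315, 0.949, -0.002], [0.949, 0.315, 0.002], [0.003, -0.001, -1.0]]
wrist_force: [-2.9, -0.7, 0.6]
width: 0.0244
```

```bash
python3 hp.py
```

```text
TCP holder mm -3.4 -4.5 38.0 underside 29.7
yaw 18.38 z axis in tool x,y 0.0029 -0.0012 F hx,hy,z [np.float64(-2.96), np.float64(0.28), np.float64(0.64)] 0.02435482185105494 16.5
```

>>> carry_out(
  slide=[
    [0, 0.12, 0],
    [0, 0.1, 0],
    [0, 0, 0],
  ],
  rotation=[
    [0, 0, 0],
    [0, 0, 0],
    [0, 0, 0],
  ],
)

```text
time_s: 16.88
eef_pos: [0.5121, 0.0875, 0.0372]
orientation: [[-0.315, 0.949, -0.005], [0.949, 0.315, 0.002], [0.004, -0.004, -1.0]]
wrist_force: [-4.2, -0.9, 0.7]
width: 0.0244
```

```bash
python3 look.py c5 scene; python3 hp.py
```

```text
[0.5121 0.0875 0.0372] [[-0.3152, 0.949, -0.0054], [0.949, 0.3152, 0.0024], [0.004, -0.0044, -1.0]] [-4.16 -0.87  0.74] 0.024438060129184303
TCP holder mm 0.8 -4.0 37.3 underside 29.0
yaw 18.38 z axis in tool x,y 0.0039 -0.0044 F hx,hy,z [np.float64(-3.82), np.float64(0.08), np.float64(-0.69)] 0.02460361423849279 16.925
```

View pics/c5_scene.png

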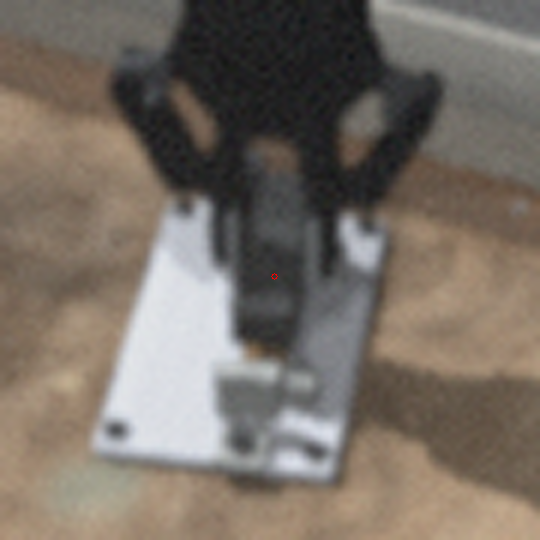

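```bash
cat > z.py <<'E'
from h import *
import sys
o=ctrl.get_obs();R=o['orientation'];t=o['eef_pos']
fs=[cams.camera('scene') for _ in range(4)];p=fs[-1];f=np.mean([x['frame'].astype(float) for x in fs],0)
c=proj(p,[t+R@[.045,0,0]])[0].astype(int);h_=25;S=12;u0,v0=c-h_
a=cv2.resize(np.clip(f[v0:v0+2*h_,u0:u0+2*h_,::-1],0,255).astype(np.uint8),None,fx=S,fy=S,interpolation=cv2.INTER_CUBIC)
b=a.copy()
d=10
def draw(P,col):
    q=(proj(p,P)-[u0,v0]+.5)*S-.5; cv2.polylines(b,[np.round(q).astype(np.int32)],True,col,1)
draw([t+R@[(49-d)/1e3,sy*.013,-z] for sy,z in((-1,-.0083),(1,-.0083),(1,.0117),(-1,.0117))],(0,0,255))
th=.318;ox,oy=[float(v) for v in sys.argv[2:4]]
def H(x,y,z): return [ox+np.cos(th)*x/1e3-np.sin(th)*y/1e3,oy+np.sin(th)*x/1e3+np.cos(th)*y/1e3,z/1e3]
draw([H(-13,49,40),H(13,49,40),H(13,59,40),H(-13,59,40)],(0,255,0))
draw([H(-13,59,40),H(13,59,40),H(13,59,8),H(-13,59,8)],(0,255,0))
draw([H(-13,30,24),H(-13,44,24),H(-25,44,24),H(-25,30,24)],(255,0,0))
draw([H(-9,-52,16),H(9,-52,16),H(9,40,16),H(-9,40,16)],(255,0,255))
draw([H(12.5+49,-92,8),H(12.5-49,-92,8),H(12.5-49,78,8),H(12.5+49,78,8)],(255,255,0))
b=cv2.convertScaleAbs(b,alpha=1.2,beta=20)
cv2.imwrite('pics/%s.png'%sys.argv[1],b)
E
python3 z.py z1 .5093 .0947
```

```text
(no output)
```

View pics/z1.png

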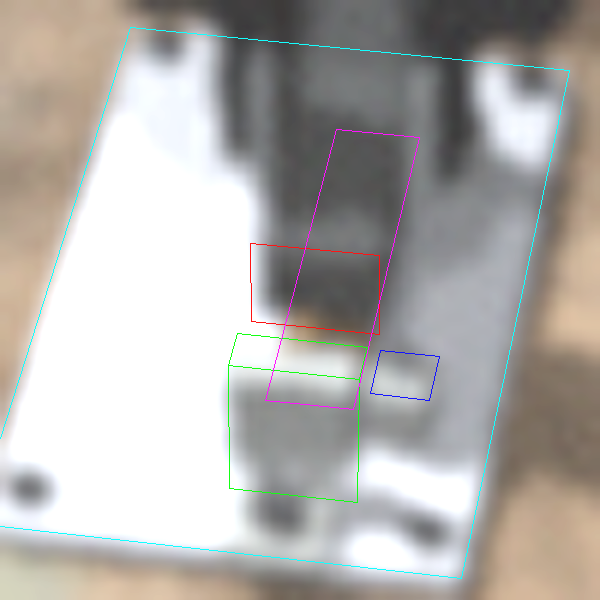

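>>> carry_out(
  slide=[
    [0, 0.1, -0.03],
    [0, 0.08, 0],
    [0, 0, 0],
  ],
  rotation=[
    [-0.05, 0, 0],
    [0, 0, 0],
    [0, 0, 0],
  ],
)

```text
time_s: 17.5
eef_pos: [0.5149, 0.0889, 0.0373]
orientation: [[-0.315, 0.949, -0.004], [0.949, 0.315, 0.004], [0.005, -0.002, -1.0]]
wrist_force: [-4.3, -1.6, 0.9]
width: 0.0243
```

```bash
for i in 1 2; do python3 hp.py; done;python3 z.py z2 .5093 .0947
```

```text
TCP holder mm 4.0 -3.6 37.3 underside 29.0
yaw 18.36 z axis in tool x,y 0.0048 -0.0025 F hx,hy,z [np.float64(-4.59), np.float64(-0.18), np.float64(0.94)] 0.024322982960903978 17.5
TCP holder mm 4.0 -3.6 37.3 underside 29.0
yaw 18.36 z axis in tool x,y 0.0048 -0.0025 F hx,hy,z [np.float64(-4.59), np.float64(-0.18), np.float64(0.94)] 0.024322982960903978 17.5
```

View pics/z2.png

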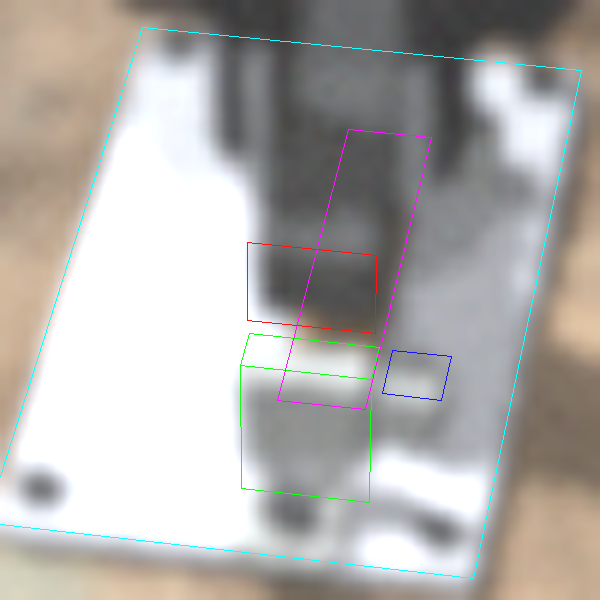

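```bash
python3 - <<'E'
from h import *
F=[]
for i in range(6):
    cams.camera('scene');o=ctrl.get_obs();F.append(np.r_[o['wrist_force'],o['moment']])
th=.318;F=np.array(F);m=F.mean(0);print(m.round(3),F.std(0).round(2),'hx',m[0]*np.cos(th)+m[1]*np.sin(th))
E
```

```text
[-5.106 -1.164  0.17  -0.251  0.861 -0.073] [0.38 0.21 0.39 0.02 0.03 0.03] hx -5.214298169768705
```

>>> carry_out(
  slide=[
    [0, 0.05, 0],
    [0, 0.01, 0.12],
    [0, 0.01, 0.1],
    [0, 0, 0],
  ],
  rotation=[
    [0, -0.05, 0],
    [0, 0, 0],
    [0, 0, 0],
    [0, 0, 0],
  ],
)

```text
time_s: 18.5
eef_pos: [0.5156, 0.089, 0.0317]
orientation: [[-0.315, 0.949, -0.004], [0.949, 0.315, -0.001], [0.0, -0.004, -1.0]]
wrist_force: [-5.1, -1.7, -0.3]
width: 0.0244
```

```bash
python3 hp.py
```

```text
TCP holder mm 4.7 -3.6 31.7 underside 23.4
yaw 18.34 z axis in tool x,y 0.0004 -0.0043 F hx,hy,z [np.float64(-5.43), np.float64(-0.04), np.float64(-0.31)] 0.024368656006550422 18.5
```

>>> carry_out(
  slide=[
    [0, 0.01, 0.1],
    [0, 0.01, 0.08],
    [0, 0, 0],
  ],
  rotation=[
    [-0.05, 0, 0],
    [0, 0, 0],
    [0, 0, 0],
  ],
)

```text
time_s: 18.88
eef_pos: [0.5155, 0.0887, 0.027]
orientation: [[-0.315, 0.949, -0.001], [0.949, 0.315, -0.0], [0.0, -0.001, -1.0]]
wrist_force: [-4.5, -2.1, -1.0]
width: 0.0244
```

```bash
python3 hp.py;python3 z.py z3 .5093 .0947
```

```text
TCP holder mm 4.5 -3.9 27.0 underside 18.7
yaw 18.33 z axis in tool x,y 0.0002 -0.001 F hx,hy,z [np.float64(-4.91), np.float64(-0.64), np.float64(-1.04)] 0.024391679557095147 18.875
```

View pics/z3.png

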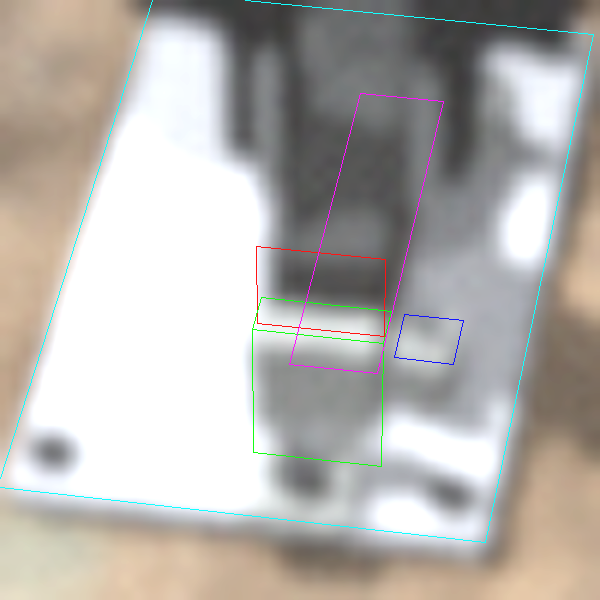

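>>> carry_out(
  slide=[
    [0, 0.01, 0.05],
    [0, 0.01, 0.05],
    [0, 0, 0.03],
    [0, 0, 0],
  ],
  rotation=[
    [0, 0, 0],
    [0, 0, 0],
    [0, 0, 0],
    [0, 0, 0],
  ],
)

```text
time_s: 19.58
eef_pos: [0.5155, 0.0885, 0.0243]
orientation: [[-0.314, 0.949, -0.002], [0.949, 0.314, -0.001], [0.0, -0.002, -1.0]]
wrist_force: [-4.6, -1.0, -0.9]
width: 0.0246
```

```bash
python3 hp.py
```

```text
TCP holder mm 4.5 -4.1 24.3 underside 16.0
yaw 18.31 z axis in tool x,y 0.0002 -0.0022 F hx,hy,z [np.float64(-4.66), np.float64(0.51), np.float64(-0.9)] 0.02457656343053641 19.575
```

>>> carry_out(
  slide=[
    [0, 0, 0.03],
    [0, 0, 0.03],
    [0, 0, 0],
  ],
  rotation=[
    [-0.03, 0, 0],
    [0, 0, 0],
    [0, 0, 0],
  ],
)

```text
time_s: 19.95
eef_pos: [0.5154, 0.0884, 0.0244]
orientation: [[-0.314, 0.949, -0.0], [0.949, 0.314, 0.0], [0.0, -0.0, -1.0]]
wrist_force: [-5.1, -2.0, -2.1]
width: 0.0245
```

```bash
python3 hp.py
```

```text
TCP holder mm 4.3 -4.1 24.4 underside 16.1
yaw 18.31 z axis in tool x,y 0.0004 -0.0004 F hx,hy,z [np.float64(-5.47), np.float64(-0.27), np.float64(-2.14)] 0.0245331487980344 19.95
```

>>> carry_out(
  slide=[
    [0, 0, 0.05],
    [0, 0, 0.04],
    [0, 0, 0],
  ],
  rotation=[
    [0, 0, 0],
    [0, 0, 0],
    [0, 0, 0],
  ],
)

```text
time_s: 20.32
eef_pos: [0.5151, 0.0883, 0.0244]
orientation: [[-0.314, 0.949, -0.002], [0.949, 0.314, -0.0], [0.001, -0.002, -1.0]]
wrist_force: [-5.5, -1.8, -2.7]
width: 0.0245
```

```bash
python3 hp.py
```

```text
TCP holder mm 4.0 -4.2 24.4 underside 16.1
yaw 18.31 z axis in tool x,y 0.0005 -0.0017 F hx,hy,z [np.float64(-5.78), np.float64(0.02), np.float64(-2.65)] 0.024460304685772483 20.325
```

```bash
cat > fa.py <<'E'
from h import *
F=[]
for i in range(4):
    cams.camera('scene');o=ctrl.get_obs();F.append(np.r_[o['wrist_force'],o['moment'],o['eef_pos']*1e3])
th=.318;F=np.array(F);m=F.mean(0);print(m.round(3),'hx',m[0]*np.cos(th)+m[1]*np.sin(th),'hy',m[1]*np.cos(th)-m[0]*np.sin(th),o['effort'].round(2))
E
python3 fa.py; python3 z.py z4 .5093 .0947
```

```text
[-5.76100e+00 -1.82400e+00  1.12300e+00 -2.46000e-01  9.09000e-01
 -9.10000e-02  5.15079e+02  8.82830e+01  2.43200e+01] hx -6.042382291419019 hy 0.06889474889403324 [  0.42 -43.38 -34.42   0.34  -1.89  -0.09]
```

View pics/z4.png

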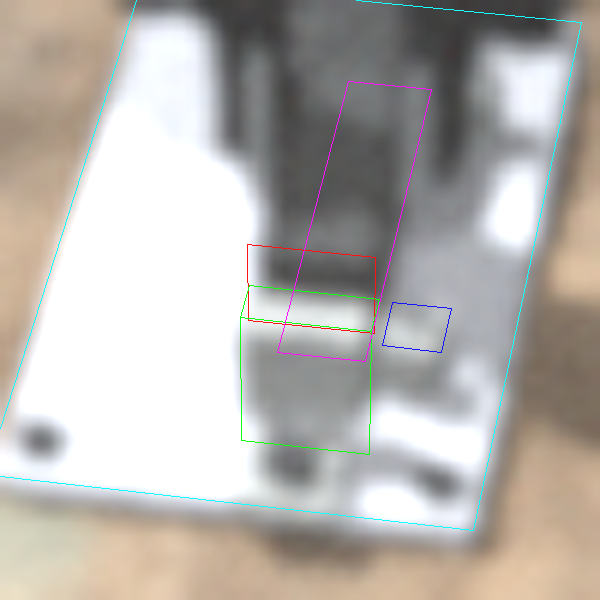

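>>> carry_out(
  slide=[
    [0, -0.04, 0],
    [0, -0.04, 0],
    [0, 0, 0],
  ],
  rotation=[
    [0, 0, 0],
    [0, 0, 0],
    [0, 0, 0],
  ],
)

```text
time_s: 21.1
eef_pos: [0.5132, 0.0874, 0.0243]
orientation: [[-0.314, 0.949, -0.001], [0.949, 0.314, -0.0], [0.0, -0.001, -1.0]]
wrist_force: [-3.1, -1.0, -1.4]
width: 0.0245
```

```bash
python3 hp.py; python3 fa.py
```

```text
TCP holder mm 1.9 -4.5 24.3 underside 16.0
yaw 18.29 z axis in tool x,y 0.0002 -0.0015 F hx,hy,z [np.float64(-3.28), np.float64(0.06), np.float64(-1.43)] 0.02450278331695305 21.1
[-3.4600e+00 -1.6050e+00 -1.1650e+00 -2.1300e-01  6.8300e-01 -1.2600e-01
  5.1327e+02  8.7386e+01  2.4341e+01] hx -3.7879436095856898 hy -0.44233121074744486 [  0.47 -43.8  -34.07   0.25  -1.27  -0.13]
```

>>> carry_out(
  slide=[
    [0, -0.04, 0],
    [0, 0, 0],
  ],
  rotation=[
    [0, 0, 0],
    [0, 0, 0],
  ],
)

```text
time_s: 21.55
eef_pos: [0.5132, 0.0873, 0.0245]
orientation: [[-0.314, 0.95, 0.0], [0.95, 0.314, 0.0], [0.0, 0.001, -1.0]]
wrist_force: [-2.9, -0.6, -2.2]
width: 0.0249
```

```bash
python3 hp.py; python3 fa.py
```

```text
TCP holder mm 1.9 -4.5 24.5 underside 16.2
yaw 18.27 z axis in tool x,y 0.0001 0.0005 F hx,hy,z [np.float64(-2.94), np.float64(0.37), np.float64(-2.21)] 0.024921361103151834 21.55
[-1.76200e+00 -6.63000e-01 -2.60700e+00 -6.20000e-02  3.59000e-01
 -1.82000e-01  5.13156e+02  8.73370e+01  2.44900e+01] hx -1.8812482480724846 hy -0.07907427639141107 [ 2.000e-01 -4.398e+01 -3.349e+01 -3.000e-02 -6.600e-01 -2.000e-01]
```

>>> carry_out(
  slide=[
    [0.1, 0.01, 0.01],
    [0.1, 0, 0.01],
    [0.1, 0, 0.01],
  ],
  rotation=[
    [0, 0, 0],
    [0, 0, 0],
    [0, 0, 0],
  ],
)

```text
time_s: 22.12
eef_pos: [0.5112, 0.0938, 0.0243]
orientation: [[-0.314, 0.949, 0.0], [0.949, 0.314, -0.002], [-0.002, -0.0, -1.0]]
wrist_force: [-2.8, -4.1, 1.5]
width: 0.024
```

```bash
python3 hp.py
```

```text
TCP holder mm 2.0 2.3 24.3 underside 16.0
yaw 18.29 z axis in tool x,y -0.0017 -0.0001 F hx,hy,z [np.float64(-3.97), np.float64(-3.04), np.float64(1.46)] 0.02401859650069304 22.125
```

>>> carry_out(
  slide=[
    [0.08, 0, 0],
    [0.08, 0, 0],
  ],
  rotation=[
    [0, 0, 0],
    [0, 0, 0],
  ],
)

```text
time_s: 22.38
eef_pos: [0.5099, 0.0977, 0.0244]
orientation: [[-0.314, 0.949, 0.001], [0.949, 0.314, -0.002], [-0.002, -0.0, -1.0]]
wrist_force: [-3.5, -2.6, -1.7]
width: 0.0245
```

```bash
python3 hp.py; python3 z.py z5 .5093 .0947
```

```text
TCP holder mm 2.0 6.4 24.4 underside 16.1
yaw 18.29 z axis in tool x,y -0.0021 -0.0001 F hx,hy,z [np.float64(-4.13), np.float64(-1.42), np.float64(-1.67)] 0.02450723693686677 22.375
```

View pics/z5.png

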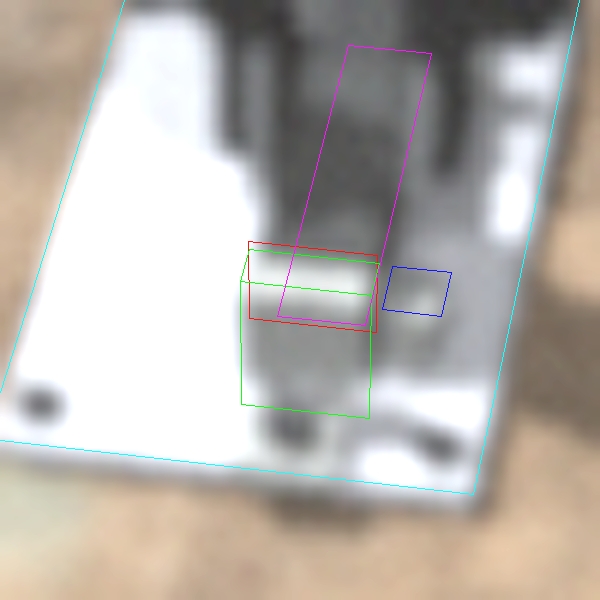

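>>> carry_out(
  slide=[
    [0.06, 0, 0],
    [0.05, 0, 0],
  ],
  rotation=[
    [0, 0, 0],
    [0, 0, 0],
  ],
)

```text
time_s: 22.82
eef_pos: [0.509, 0.1004, 0.0244]
orientation: [[-0.314, 0.949, 0.0], [0.949, 0.314, -0.002], [-0.002, -0.0, -1.0]]
wrist_force: [-2.9, -3.3, -0.8]
width: 0.0244
```

```bash
python3 hp.py
```

```text
TCP holder mm 2.0 9.3 24.4 underside 16.1
yaw 18.29 z axis in tool x,y -0.0019 -0.0002 F hx,hy,z [np.float64(-3.83), np.float64(-2.19), np.float64(-0.81)] 0.024423228894784425 22.825
```

>>> carry_out(
  slide=[
    [0.05, 0, 0],
    [0.04, 0, 0],
  ],
  rotation=[
    [0, 0, 0],
    [0, 0, 0],
  ],
)

```text
time_s: 23.08
eef_pos: [0.5083, 0.1025, 0.0244]
orientation: [[-0.314, 0.95, 0.0], [0.95, 0.314, -0.002], [-0.002, -0.0, -1.0]]
wrist_force: [-2.8, -2.9, -0.2]
width: 0.0245
```

```bash
python3 hp.py
```

```text
TCP holder mm 2.0 11.5 24.4 underside 16.1
yaw 18.28 z axis in tool x,y -0.0021 -0.0002 F hx,hy,z [np.float64(-3.56), np.float64(-1.91), np.float64(-0.2)] 0.024546554717153415 23.075
```

>>> carry_out(
  slide=[
    [0.04, 0, 0],
    [0.04, 0, 0],
  ],
  rotation=[
    [0, 0, 0],
    [0, 0, 0],
  ],
)

```text
time_s: 23.32
eef_pos: [0.5076, 0.1045, 0.0244]
orientation: [[-0.314, 0.95, 0.0], [0.95, 0.314, -0.002], [-0.002, -0.0, -1.0]]
wrist_force: [-2.8, -3.1, -0.0]
width: 0.0246
```

```bash
python3 hp.py
```

```text
TCP holder mm 1.9 13.6 24.4 underside 16.1
yaw 18.28 z axis in tool x,y -0.0021 -0.0002 F hx,hy,z [np.float64(-3.6), np.float64(-2.05), np.float64(-0.03)] 0.024621869219568493 23.325
```

>>> carry_out(
  slide=[
    [0.04, 0, 0],
    [0.04, 0, 0],
  ],
  rotation=[
    [0, 0, 0],
    [0, 0, 0],
  ],
)

```text
time_s: 23.58
eef_pos: [0.5072, 0.1058, 0.0244]
orientation: [[-0.314, 0.949, 0.001], [0.949, 0.314, -0.003], [-0.004, -0.0, -1.0]]
wrist_force: [-1.1, -8.8, -1.3]
width: 0.0245
```

```bash
python3 hp.py; python3 z.py z6 .5093 .0947
```

```text
TCP holder mm 2.0 15.0 24.4 underside 16.1
yaw 18.31 z axis in tool x,y -0.0036 -0.0002 F hx,hy,z [np.float64(-3.77), np.float64(-8.04), np.float64(-1.27)] 0.024497216949067084 23.575
```

View pics/z6.png

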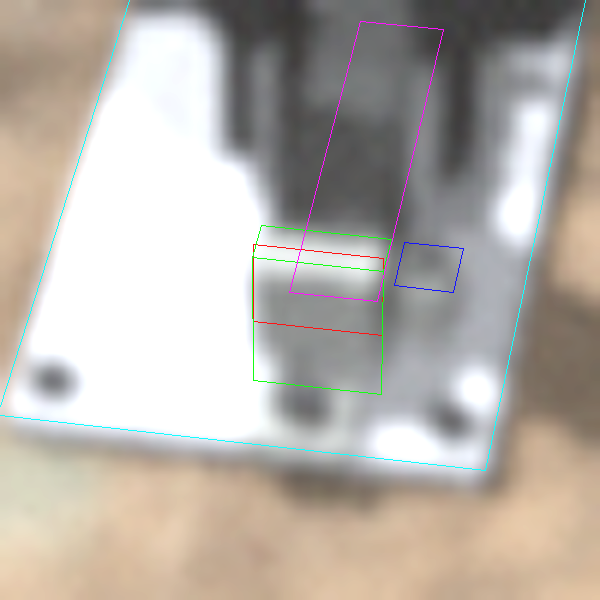

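>>> carry_out(
  slide=[
    [0, 0, 0],
  ],
  rotation=[
    [0, 0, 0],
  ],
)

```text
time_s: 23.9
eef_pos: [0.5071, 0.1058, 0.0244]
orientation: [[-0.314, 0.95, 0.001], [0.95, 0.314, -0.003], [-0.003, -0.0, -1.0]]
wrist_force: [-4.0, -2.3, -0.7]
width: 0.0248
```

```bash
python3 hp.py; python3 fa.py
```

```text
TCP holder mm 1.9 14.9 24.4 underside 16.1
yaw 18.27 z axis in tool x,y -0.0032 -0.0003 F hx,hy,z [np.float64(-4.52), np.float64(-0.93), np.float64(-0.75)] 0.0247623490801433 23.9
[-3.82800e+00 -3.74200e+00 -2.23000e-01 -5.66000e-01  5.25000e-01
 -2.65000e-01  5.07140e+02  1.05762e+02  2.43970e+01] hx -4.806476522762419 hy -2.3578117515120516 [  1.86 -42.9  -33.28   0.8   -1.04  -0.25]
```

>>> carry_out(
  slide=[
    [0.05, -0.01, 0],
    [0.06, -0.01, 0],
  ],
  rotation=[
    [0, 0, 0],
    [0, 0, 0],
  ],
)

```text
time_s: 24.35
eef_pos: [0.5071, 0.1059, 0.0245]
orientation: [[-0.315, 0.949, 0.003], [0.949, 0.315, -0.008], [-0.008, 0.001, -1.0]]
wrist_force: [-0.4, -10.9, -2.0]
width: 0.0248
```

```bash
python3 hp.py
```

```text
TCP holder mm 1.9 15.0 24.5 underside 16.2
yaw 18.33 z axis in tool x,y -0.0083 0.0009 F hx,hy,z [np.float64(-3.81), np.float64(-10.22), np.float64(-1.95)] 0.024772858546170437 24.35
```

>>> carry_out(
  slide=[
    [0, 0, 0],
    [0, 0, 0],
  ],
  rotation=[
    [0, 0.08, 0],
    [0, 0, 0],
  ],
)

```text
time_s: 24.6
eef_pos: [0.5072, 0.1057, 0.0245]
orientation: [[-0.314, 0.949, 0.001], [0.949, 0.314, -0.001], [-0.001, 0.001, -1.0]]
wrist_force: [-2.4, -3.5, -0.4]
width: 0.0245
```

```bash
python3 hp.py
```

```text
TCP holder mm 1.9 14.9 24.5 underside 16.2
yaw 18.32 z axis in tool x,y -0.0012 0.001 F hx,hy,z [np.float64(-3.34), np.float64(-2.59), np.float64(-0.38)] 0.024487903779046347 24.6
```

>>> carry_out(
  slide=[
    [0, 0, 0],
    [0, 0, 0],
    [0, 0, 0],
    [0, 0, 0],
  ],
  rotation=[
    [0, 0, 0],
    [0, 0, 0],
    [0, 0, 0],
    [0, 0, 0],
  ],
  claw=100,
)

```text
time_s: 25.1
eef_pos: [0.5105, 0.1075, 0.0264]
orientation: [[-0.315, 0.949, 0.009], [0.949, 0.315, 0.001], [-0.002, 0.009, -1.0]]
wrist_force: [-0.1, 0.1, 0.3]
width: 0.052
```

```bash
python3 hp.py;python3 z.py z7 .5093 .0947
```

```text
TCP holder mm 5.6 15.5 26.4 underside 18.1
yaw 18.39 z axis in tool x,y -0.0016 0.0087 F hx,hy,z [np.float64(-0.09), np.float64(0.15), np.float64(0.26)] 0.052046810058701855 25.1
```

View pics/z7.png

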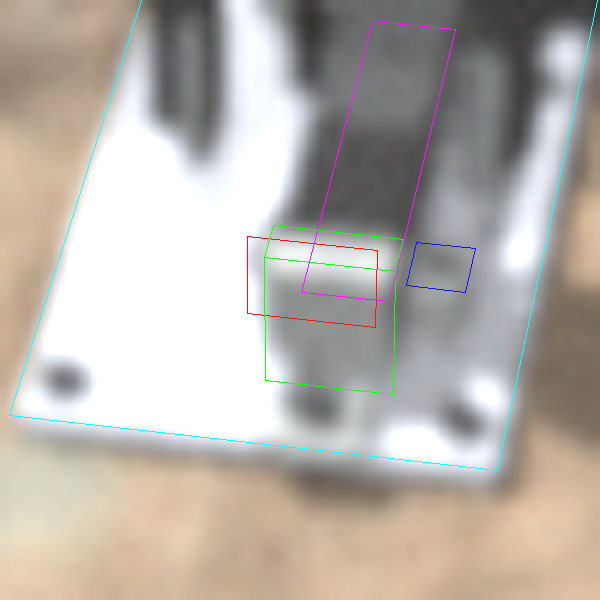

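>>> carry_out(
  slide=[
    [0, -0.1, -0.1],
    [0, -0.03, -0.3],
    [0, 0, -0.4],
    [0, 0, -0.6],
    [0, 0, -0.8],
    [0, 0, -1],
    [0, 0, -1],
    [0, 0, -1],
    [0, 0, 0],
  ],
  rotation=[
    [0.1, 0, 0],
    [0, 0, 0],
    [0, 0, 0],
    [0, 0, 0],
    [0, 0, 0],
    [0, 0, 0],
    [0, 0, 0],
    [0, 0, 0],
    [0, 0, 0],
  ],
)

```text
time_s: 26.42
eef_pos: [0.5084, 0.1065, 0.1675]
orientation: [[-0.315, 0.949, 0.005], [0.949, 0.315, -0.001], [-0.003, 0.005, -1.0]]
wrist_force: [1.1, 0.3, -0.2]
width: 0.052
```

>>> carry_out(
  slide=[
    [-0.8, -0.8, -0.5],
    [-0.8, -0.8, -0.5],
    [-0.8, -0.8, -0.5],
    [-0.8, -0.8, 0],
    [-0.8, -0.8, 0],
    [-0.8, -0.8, 0],
    [-0.8, 0, 0],
    [-0.8, 0, 0],
    [-0.8, 0, 0],
    [-0.8, 0, 0],
    [-0.8, 0, 0],
    [0, 0, 0],
  ],
  rotation=[
    [0, 0, 0],
    [0, 0, 0],
    [0, 0, 0],
    [0, 0, 0],
    [0, 0, 0],
    [0, 0, 0],
    [0, 0, 0],
    [0, 0, 0],
    [0, 0, 0],
    [0, 0, 0],
    [0, 0, 0],
    [0, 0, 0],
  ],
)

```text
time_s: 27.92
eef_pos: [0.4585, -0.1478, 0.1999]
orientation: [[-0.316, 0.949, -0.002], [0.949, 0.316, 0.0], [0.001, -0.002, -1.0]]
wrist_force: [0.0, 0.6, 0.4]
width: 0.052
```

```bash
python3 hp.py; python3 m.py | grep -v xx; sed -i "s/o=(.510,.0912)/o=(.510,.0905)/" ov.py; python3 ov.py 2; python3 - <<'E'
from ov import *
import ov
F['stone']=[(-13,-49,36),(13,-49,36),(13,49,36),(-13,49,36)]
F['rol']=[(18+5*np.cos(t),-27+5*np.sin(t),43) for t in np.linspace(0,6.28,12)]
cv2.imwrite('pics/ov_3.png',ov.ov('top',(.510,.0908),.318,[.515,.087,.02],42,'',S=7)); cv2.imwrite('pics/ovs_3.png',ov.ov('scene',(.5100,.095),.318,[.515,.087,.02],36,'',S=8))
E
```

```text
TCP holder mm -123.6 -210.7 199.9 underside 191.6
yaw 18.45 z axis in tool x,y 0.0011 -0.0018 F hx,hy,z [np.float64(0.22), np.float64(0.54), np.float64(0.4)] 0.051990302228033754 27.925
top stone 0.81 [321.7 265.4  41.4  15.1] 529
top stone 0.67 [222.  223.5  18.   24.4] 229
top stone 0.57 [309.  195.3  41.7  24.3] 485
top holder 0.94 [311.  192.7  83.3  66. ] 2769
scene stone 0.85 [270.1 178.   18.2  20. ] 246
scene stone 0.67 [256.2 245.1  17.8  27.4] 236
scene stone 0.65 [332.9 197.1  16.3  29.2] 335
scene holder 0.9 [266.5 182.8  49.7  55.5] 1487
```

View pics/ov_3.png

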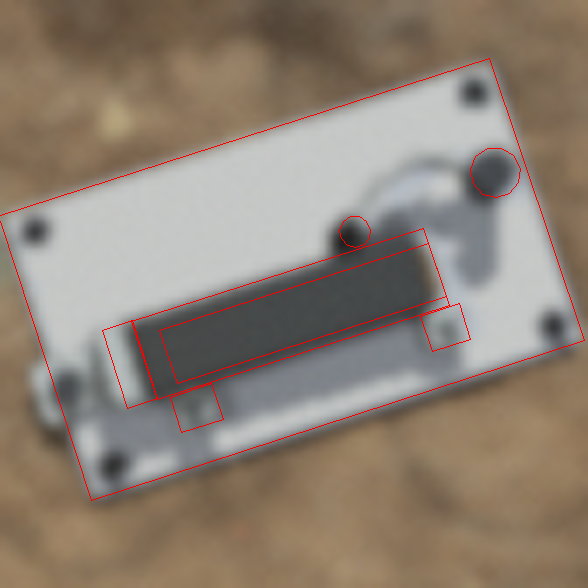

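View pics/ovs_3.png

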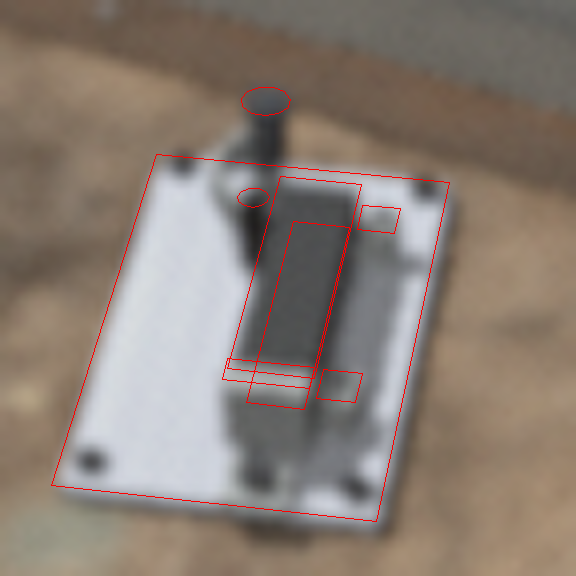

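```bash
python3 - <<'E'
from rect import *
for n in['top','scene']:
    f,p=load(n);c=proj(p,[.51-.3127*.045,.0908+.95*.045,.036])[0];u0,v0=(c-12).astype(int)
    a=cv2.resize(np.clip(f[v0:v0+24,u0:u0+24,::-1],0,255).astype(np.uint8),None,fx=16,fy=16,interpolation=cv2.INTER_CUBIC)
    cv2.imwrite(f'pics/e_{n}.png',a)
a=np.hstack([cv2.imread('pics/e_top.png'),cv2.imread('pics/e_scene.png')]);cv2.imwrite('pics/e.png',a)
E
python3 - <<'E'
import sys;sys.path.insert(0,'.')
import os;os.chdir('.')
from fit import *
for n,o0 in(('top',(.510,.0908)),('scene',(.51,.095))):
    a,o,p=crop(n,[*o0,.02],36,'s');g=a.mean(2)
    for t in(75,85,95):
        w=np.clip((t-g)/15,-1,1)
        far=hullmask(p,o,w.shape,box(*o0,.318,.030,.104,.03,.038)); w[far==0]=0
        # top face only
        r=fit(w,o,p,[*o0,.318],(.026,.098,.0355,.036));d=r[0][:2]-o0
        print(n,t,r[0].round(4),'hx,hy mm',(1e3*(d[0]*.95+d[1]*.3127)).round(1),(1e3*(-d[0]*.3127+d[1]*.95)).round(1),r[1])
E
```

```text
top 75 [0.5052 0.0964 0.4094] hx,hy mm -2.8 6.8 -42.77315902709961
top 85 [0.5072 0.0953 0.3633] hx,hy mm -1.3 5.1 -349.77667236328125
top 95 [0.5075 0.0944 0.3503] hx,hy mm -1.2 4.2 -458.4708251953125
scene 75 [0.4798 0.1077 0.3924] hx,hy mm -24.7 21.5 -20.911645889282227
scene 85 [0.4988 0.1001 0.7446] hx,hy mm -9.0 8.3 -89.35971069335938
scene 95 [0.5058 0.0986 0.4522] hx,hy mm -2.9 4.7 -185.7261962890625
```

View pics/e.png

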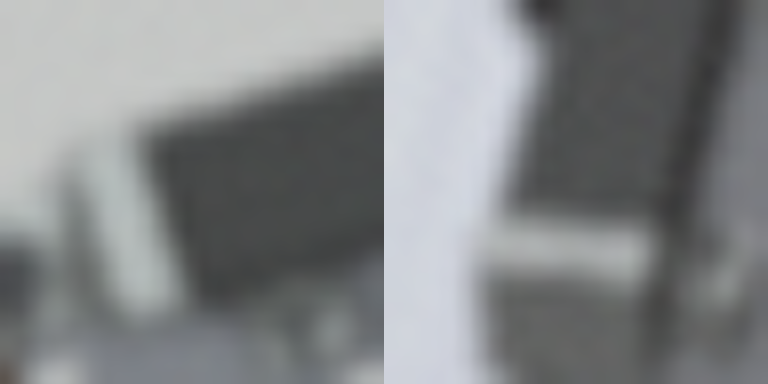

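```bash
python3 - <<'E'
from rect import *
f,p=load('top');g=f.mean(2).astype(np.float32)
o=np.array([.510,.0908]);th=.318;ex=np.array([np.cos(th),np.sin(th)]);ey=np.array([-np.sin(th),np.cos(th)])
def samp(hx,hy,z):
    P=o+np.outer(np.ravel(hx),ex)/1e3+np.outer(np.ravel(hy),ey)/1e3
    uv=proj(p,np.c_[P,np.full(len(P),z/1e3)]).astype(np.float32)
    return cv2.remap(g,uv[:,0][None],uv[:,1][None],cv2.INTER_LINEAR)[0]
xs=np.arange(-25,26,.25)
for hy in range(-45,50,6):
    v=samp(xs,np.full(xs.shape,hy),36); d=np.gradient(cv2.GaussianBlur(v[None],(0,0),3)[0])
    lo=xs[:100];i=np.argmin(d[:100]);j=100+np.argmax(d[100:]);print(hy,xs[i],xs[j],v[100].round())
ys=np.arange(-65,70,.25)
for hx in(-8,-4,0,4,8):
    v=samp(np.full(ys.shape,hx),ys,36);d=np.gradient(cv2.GaussianBlur(v[None],(0,0),3)[0]);print('x',hx,ys[np.argmin(d[:200])],ys[300+np.argmax(d[300:520])], v[380:520:6].round().astype(int))
E
cat > /dev/null; python3 - <<'E'
E
```

```text
-45 -12.0 21.25 85.0
-39 -14.0 20.25 71.0
-33 -13.5 17.75 72.0
-27 -14.0 23.5 73.0
-21 -14.25 21.0 73.0
-15 -14.25 13.25 74.0
-9 -13.75 13.0 73.0
-3 -13.75 12.75 72.0
3 -14.0 12.75 72.0
9 -14.0 12.75 72.0
15 -14.5 13.5 72.0
21 -14.5 13.25 73.0
27 -13.5 13.0 73.0
33 -15.5 12.75 73.0
39 -13.0 12.75 73.0
45 -14.25 13.5 73.0
x -8 -46.0 52.75 [ 71  71  71  71  72  71  71  71  70  70  70  70  70  72  93 119 150 165
 173 173 161 142 123 113]
x -4 -47.0 52.25 [ 73  74  73  73  73  74  74  74  74  73  73  72  71  78  94 124 152 173
 180 178 169 146 125 109]
x 0 -47.75 52.5 [ 73  73  73  73  73  74  73  72  72  73  73  72  71  74  94 124 154 172
 181 181 166 148 126 119]
x 4 -47.25 52.0 [ 73  72  72  73  73  74  74  73  73  73  73  72  71  79  98 130 156 175
 182 179 168 145 134 130]
x 8 -46.25 52.5 [ 72  73  74  75  74  73  74  74  74  73  72  72  73  80  98 129 158 175
 181 180 168 155 143 154]
```

```bash
python3 -c "
from station import ticket
print(ticket.close_job())"
```

```text
the job is handed in; nothing more can be done
None
```

The stone is loaded in the holder and the job is handed in, at about 29 s of the 48 s allowed. No verdict was reported.

**What I did**
- I gripped the larger dark bar about 10 mm off its middle.
- I pushed the roller back with the stone's side, feeling about 5–6 N. That means the arm was well short of the end of its travel.
- I lowered the stone to the rail with its underside at 16 mm, then eased it against the lugs.
- I slid it to the end stop against about 2–3 N of friction. Contact showed as a jump to about 8 N. I checked it once more at 10 N with no movement, eased off to about 2.6 N, let go and withdrew.

**Last checks**
- **Fit:** In the averaged top picture, the stone lies parallel to the seat within about 1 mm. Its side is at the fixed edge, the roller bears on it, and no gap shows at the end stop. A gap under about 1 mm could not be seen.
- **Robot:** The arm was about 20 cm up and clear of everything.
- **Bystanders:** I did not look again at the tin, bottle and nugget at the end. The arm was not moved near them, apart from the tin while I was gripping the stone.

**What disagreed**
- The two cameras differed by about 4–7 mm in y, so I relied on touch for the final fit. The lugs were met about 2 mm off the estimate from the camera.
- An automatic fit of the seated stone's outline gave unreliable results, probably because of shadow. I measured the stone's edges directly instead.
- When the fingers opened, the gripper sprang about 4 mm sideways and 2 mm up as the load came off. Afterwards it was touching nothing.

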